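# Put a wax seal on the imaging stage with the lifting blade and set the lamp

### The arm

A 6-joint arm with a two-finger parallel gripper is mounted at the origin on the work surface. World frame = base frame: x ahead of the robot, y to its left, z up, the work surface at z = 0. Lengths are in mm, angles in rad, forces in N, time in s.
With the tool pointing down it reaches from about 325 to 900 mm from the base axis. Payload 6.1 kg.
Tool frame: the origin (TCP) lies at the very end of the fingers, on their centre line; the grasp point (between the pads) lies arm.hold_point_z behind it (arm.hold_point_z is the distance from the TCP to the grasp point, in mm); z points along the fingers, y is the direction in which the jaws open and shut (so a half turn about z gives the same grasp; the last joint's range is limited). The gripper opens to 85 mm and grips with 20 to 120 N. Pads are 22 mm wide; open, the fingers measure 114 mm over their backs; the gripper's body (76 mm by 85 mm) begins 54 mm behind the grasp point. The pads swing forward as they close: fully open they stand 13 mm farther back than shut.
Start: joints at [1.098, 0.22, 1.526, -0, 1.395, -0.126], TCP at [212.429, 587.783, 201.1] pointing down, gripper open.
Joint ranges: [-2.98, 2.98], [-0.91, 2.08], [0.09, 2.57], [-1.24, 4.39], [0.2, 2.65], [-2.68, 2.68]. Speed limits (rad/s): [2.57, 2.57, 3.01, 3.14, 3.14, 3.14].

### API

Orientations are given as a unit quaternion [x, y, z, w].
In Python, from plant import arm, optics, recognise, tip_of gives the robot as it stands. The module is installed in compiled form; this text tells all that it offers.
- The arm moves only by the shell command python3 -m inch 'ROWS'. ROWS is JSON, a list of rows, each a list of 3 entries, a list of its own where there are three numbers: the opening, from -1 (shut) to 1 (fully open), so that 0 is half open, then the shift along the tool's x, y, z normalised to -1 to 1, where 1 is 0.3 m, then the turn, a rotation vector about the tool's x, y, z normalised to -1 to 1, where 1 is pi rad. A call has 1 to 20 rows; each row is the pose to reach, as a shift and turn from the pose commanded when the call began, along the tool's axes at that moment, turning the shorter way round; what a row does not reach only later rows make up. A row lasts 1/8 s, in which the tool goes at most 62.5 mm and 10.7 degrees, less where a joint would pass 70% of its speed; a pose out of reach is approached as far as the arm can. A call with a number of a shift or a turn outside -1 to 1 is refused whole. A call with a gripper value outside its range is refused whole. The fingers move at their own pace and stop on an object; the grip force is fixed at half the most. Time passes only in rows, so rows that repeat a pose let the fingers close. It gives the time, the measured TCP pose, the force and the opening at its end, in the units of the state.
- arm.get_obs(): the state, without advancing time (a new reading comes with each control period).
- optics.snapshot(name): name is "scene" or "top"; returns a dict with "color" (384x512x3 uint8, blue, green, red), "mtx" (3x3 intrinsics, pixels), "k1" (the pictures are not rectified: a ray, as slopes to the right and down, at radius r is drawn at 1 + k1 r^2 times it, then the intrinsics apply), "origin" and "attitude" of the camera in the world. Camera axes: x right, y down, z forward; pixel columns grow to the right and rows downward; lengths in mm; the calibration is good to about 2 mm. A picture is of the moment at which its call begins. There is no depth.
- arm.sign_off(): hands the job in, once; it reports no verdict.
Trained networks look in a picture, given as the dict that the camera call returned (one of the last four; its "shot" number tells which), for a name from the list of things; names that differ only in an ending like _2 or _b are one class to them, and where a whole thing is asked for, a point or a joint stands for the part that bears it (a point fixed in the world has none). Each returns a list of dicts, best first, with "conf" (0 to 1); they miss things now and then, are a little off and sometimes report something else, mostly with a low value. They report only what shows in the picture. A call takes as long as a camera call.
- recognise(picture, thing): "at" ([x, y, z] in mm, in world coordinates, good to about 4 mm: the middle of the surface that is visible of it).
- tip_of(picture, thing): "at" ([x, y, z] in mm, in world coordinates, good to about 4 mm: a listed point, or the origin of a listed thing).
The state is a dict: "time": time; "joint_positions": joint angles; "dq": joint speeds; "joint_efforts": joint torques, N m; "ee_pos": TCP position; "tool_rot": TCP orientation; "contact_force": force on the tool from outside, world axes, zero at the start; "wrist_torque": the same for the moment, N m; "gripper_width": finger opening in mm.
Only numpy, scipy, OpenCV 4.12 (cv2) and the standard library are available. Lean on these libraries where they do the work, as an engineer would, in place of code of your own. Each camera call takes 0.05 s, during which the arm holds its last target.

### The job

Slide the steel lifter's blade under the large round wax seal, using the wooden stop strip behind it to keep it from running away, lift it clear of the bench and tip it gently, face up, onto the black imaging stage so that it lies wholly on it near the middle; never touch the seal with the gripper. Then lay the lifter back on its grey felt mat, turn the blank selector on the lamp box anticlockwise to its end stop, and from there set it two clicks clockwise. Leave the small seal where it is.

Things in the scene. Friction and masses are not known exactly. Their poses are not given: they have to be found in the camera images.
- seal_mid (a point): Centre (half-way up) of the large brown wax seal: loose fragile disc, 100 mm across, 13 mm thick, 90 g, slippery (slides off a blade tilted beyond 16-23 degrees). z: its face with the raised shield. Underside flat to 34 mm from the axis, then bevelled up to a rim edge 5 mm above the bench, so a thin blade goes under. Lies on the bench 5-45 mm in front of the stop strip.
- stop_face (a point): The stop strip: a dark wooden batten fixed to the bench, 220 mm long, 24 mm thick, 22 mm high. This point is the middle of the face towards the seal, at bench level; its x axis points from the seal into the strip, square to the face, y along the strip, z up.
- lifter_grip (a point): In the handle, half-way up, of the loose lifter (0.22 kg). Steel blade 105 long, 84 wide, 2 mm thick; 50 mm wide riser at its rear edge; behind it a level wooden handle bar 90 long (along x), 20 wide, 24 high. x: to the blade's leading edge, z up. Blade's underside 56 mm below this point, rear edge 40 and leading edge 145 mm ahead; handle's end 50 mm behind. Starts flat on the mat.
- lifter_edge (a point): Middle of the lifter blade's leading edge, at its underside; axes as lifter_grip.
- mat_top (a point): Middle of the grey felt mat's top: fixed, 250 by 140 mm, 3 mm thick; x along its length. The lifter starts here with its blade towards +x of this point.
- stage_top (a point): Middle of the top of the imaging stage: fixed square plate, 230 by 230 mm, its top 16 mm above the bench, black, with an aluminium lamp bar 30 mm thick and 45 mm high (from the bench) along its +x edge. z up.
- selector_grip (a point): On the turning axis of the blank selector, half-way up its black bar and 74 mm above the bench. Bar 62 mm long along this point's x (turns with it), 16 mm wide, 32 mm high; its top is 14 mm above this point, the disc under it 18 mm below. It stands on the grey lamp box (fixed, 110 by 130 mm, 45 mm high).
- selector (a joint): Selector angle in rad, growing clockwise seen from above. End stops just beyond 0 and 1.4; five detents at 0, 0.35, 0.70, 1.05 and 1.40, each click 0.35 rad (peak torque about 0.14 N m); it springs into the nearest. Starts at any but 0.
- small_seal_mid (a point): Centre of a smaller loose wax seal, 64 mm across and 11 mm thick. A bystander.
- lifter_mid (a point): Half-way along the lifter's overall length (handle end to leading edge, 195 mm), on its centre line, 30 mm above the blade's underside and 47 mm ahead of lifter_grip.

How it is judged (in metres and radians):
On the way, in this order (a step that is already met when the one before it is completed fails the run):
1. the seal rides on the lifter's blade, clear of the bench (height (world z) of seal_mid above 0.032 m and contact force between lifter and seal above 0.1 N and z of seal_mid in the frame of lifter_grip below -0.03 m and x of seal_mid in the frame of lifter_grip above 0.05 m), for 0.2 s.
2. the seal lies flat on the stage, free of the lifter (horizontal distance between seal_mid and stage_top below 0.06 m and z of seal_mid in the frame of stage_top below 0.012 m and angle between seal_mid's own z axis and vertical below 0.08 rad and contact force between lifter and seal below 0.01 N), for 0.2 s.
3. the lifter lies flat on its mat, let go (z of lifter_grip in the frame of mat_top below 0.06 m and angle between lifter_grip's own z axis and vertical below 0.08 rad and horizontal distance between lifter_mid and mat_top below 0.06 m and contact force between the fingers and lifter below 0.05 N), for 0.2 s.
4. the selector is at its anticlockwise end stop (value of joint selector below 0.1 rad), for 0.1 s.
5. the selector is two clicks from the stop (value of joint selector between 0.6 and 0.8 rad), for 0.2 s.
At the end, for the whole second after the job is handed in: The large seal lies at rest face up and flat on the stage, its centre within 60 mm of the stage's middle; the lifter lies flat and released on its mat, the middle of its length within 60 mm of the mat's middle; the selector rests two clicks (0.70 +- 0.1 rad) from its anticlockwise end stop (all of step 5 and horizontal distance between seal_mid and stage_top below 0.06 m and z of seal_mid in the frame of stage_top below 0.012 m and angle between each of seal_mid, lifter_grip's own z axis and vertical below 0.08 rad and linear speed of each of seal, lifter below 0.02 m/s and horizontal distance between lifter_mid and mat_top below 0.06 m and z of lifter_grip in the frame of mat_top below 0.06 m); the robot touches nothing.
It fails at once if the gripper touches the large seal (contact force between the fingers and seal above 0.3 N).
It fails at once if the large seal is dropped or thrown (faster than 1 m/s) (linear speed of seal above 1 m/s).
It fails at once if the small seal is moved by more than 30 mm (distance of small_seal_mid from where it was at the start of the episode above 0.03 m).
It also fails if it takes over 70 s, if anything falls off the work surface, if the arm or the gripper's body presses on something with over 40 N, if the wrist force passes 120 N, or if a joint passes its speed limit or range.

## Working session

There is one attempt and no reset: what is moved stays moved. The work goes in short steps, Python scripts to look and compute and a shell command to move; the robot and the scene stay as the last step left them, time stands still between calls to the robot, and variables do not carry over. Pictures are saved under pics/ and viewed, and the job is handed in when it is done.

```bash
mkdir -p pics; cat > h.py <<'E'
import numpy as np, cv2, sys
from plant import arm, optics, recognise, tip_of
from scipy.spatial.transform import Rotation as R
def snap(n,f):
    p=optics.snapshot(n); cv2.imwrite('pics/'+f+'.png',p['color']); return p
def att(p):
    a=np.array(p['attitude'],float)
    return R.from_quat(a).as_matrix() if a.size==4 else a
def ray(p,u,v):
    K=np.array(p['mtx']); d=np.array([(u-K[0,2])/K[0,0],(v-K[1,2])/K[1,1]])
    s=d.copy()
    for _ in range(20): s=d/(1+p['k1']*(s@s))
    return np.array(p['origin'],float), att(p)@np.array([s[0],s[1],1])
def onz(p,u,v,z):
    o,r=ray(p,u,v); return o+r*(z-o[2])/r[2]
def proj(p,X):
    c=att(p).T@(np.array(X,float)-np.array(p['origin'],float)); s=c[:2]/c[2]; s=s*(1+p['k1']*(s@s))
    K=np.array(p['mtx']); return np.array([K[0,0]*s[0]+K[0,2],K[1,1]*s[1]+K[1,2]])
E
python3 - <<'E'
from h import *
o=arm.get_obs(); print(o['time'],o['ee_pos'],o['tool_rot'],arm.hold_point_z,o['gripper_width'])
print(R.from_quat(o['tool_rot']).as_matrix().round(3))
for n in ('top','scene'):
    p=snap(n,n+'0'); print(n,p['origin'],p['attitude'],p['k1'],np.array(p['mtx']).tolist())
    for t in ('seal_mid','stop_face','lifter_grip','lifter_edge','mat_top','stage_top','selector_grip','small_seal_mid','lifter_mid'):
        r=tip_of(p,t); print(t,[(np.round(x['at'],1).tolist(),round(x['conf'],2),proj(p,x['at']).round().tolist()) for x in r[:2]])
E
```

```text
0.0 [212.13435963 587.17755802 199.97289781] [ 1.72540856e-01  9.85001855e-01 -9.58641692e-04 -2.82634599e-04] 18.700000000000003 85.45760790844659
[[-0.94   0.34  -0.001]
 [ 0.34   0.94  -0.002]
 [ 0.    -0.002 -1.   ]]
top [451.3543534   20.11013716 925.23555684] [-0.69466196  0.71331023 -0.06277617  0.06850129] -0.11446142856988147 [[366.2725162504532, 0.0, 253.56023493199842], [0.0, 366.2725162504532, 187.86657361480792], [0.0, 0.0, 1.0]]
seal_mid [([560.9, 277.4, 10.1], 0.69, [155.0, 215.0])]
stop_face [([542.3, 372.6, 4.1], 0.97, [119.0, 223.0])]
lifter_grip [([654.8, -53.0, 57.6], 0.84, [285.0, 171.0])]
lifter_edge [([645.4, 89.4, 2.0], 0.95, [229.0, 181.0]), ([516.3, -274.4, 19.0], 0.31, [375.0, 226.0])]
mat_top [([649.1, -4.6, 33.1], 0.63, [265.0, 176.0])]
stage_top [([518.3, -275.5, 18.0], 0.8, [375.0, 225.0])]
selector_grip [([470.9, 21.2, 76.0], 0.81, [257.0, 248.0])]
small_seal_mid [([724.1, 229.8, 1.9], 0.73, [175.0, 153.0])]
lifter_mid []
scene [1251.14229104  413.34821712  923.73268782] [ 0.48472381  0.79991189 -0.30664578 -0.17649975] -0.0750306551203078 [[477.893497749341, 0.0, 255.38964382784047], [0.0, 477.893497749341, 182.37036812182004], [0.0, 0.0, 1.0]]
seal_mid [([563.8, 274.2, 8.2], 0.59, [345.0, 224.0])]
stop_face [([537.9, 366.5, 2.5], 0.81, [385.0, 232.0]), ([647.2, -5.1, 1.5], 0.74, [226.0, 208.0])]
lifter_grip [([655.5, -54.6, 58.0], 0.68, [204.0, 189.0])]
lifter_edge [([641.0, 92.1, 0.3], 0.87, [262.0, 221.0])]
mat_top [([647.9, -7.0, 4.1], 0.9, [225.0, 208.0])]
stage_top [([516.9, -274.7, 17.9], 0.91, [165.0, 137.0])]
selector_grip [([470.5, 21.7, 74.4], 0.79, [268.0, 146.0])]
small_seal_mid [([724.1, 228.0, 3.1], 0.96, [299.0, 270.0]), ([563.6, 275.9, 5.2], 0.46, [345.0, 225.0])]
lifter_mid [([657.6, -9.2, 35.8], 0.92, [221.0, 202.0])]
```

View pics/top0.png

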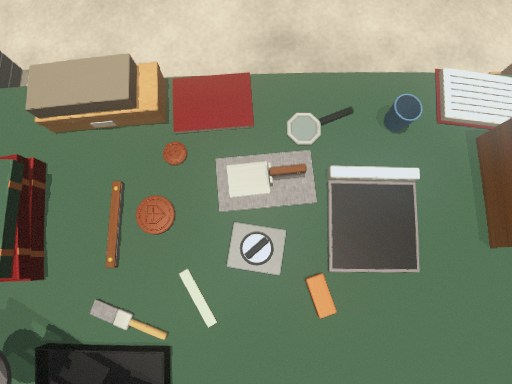

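View pics/scene0.png

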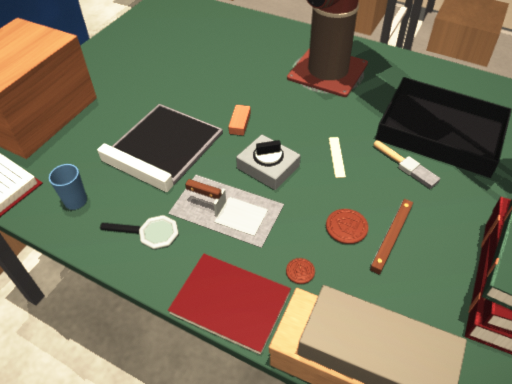

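```bash
python3 - <<'E'
import cv2
a=cv2.imread('pics/top0.png')
c1=a[135:275,95:325]; cv2.imwrite('pics/c1.png',cv2.resize(c1,None,fx=3.4,fy=3.4,interpolation=cv2.INTER_CUBIC))
E
```

```text
(no output)
```

View pics/c1.png

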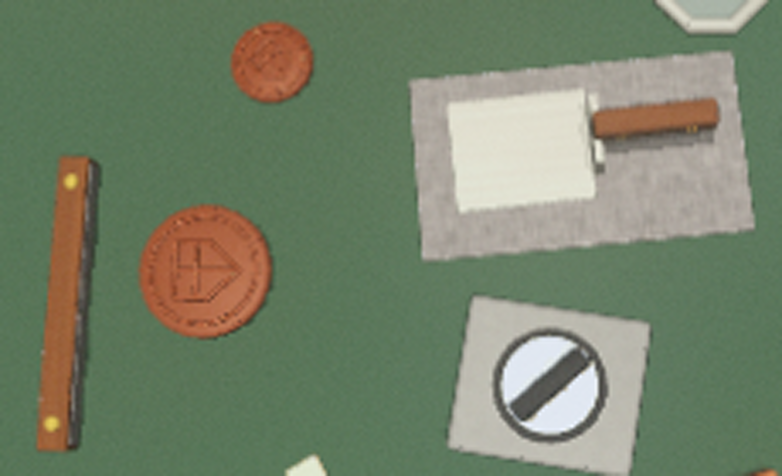

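```bash
python3 - <<'E'
from h import *
p=optics.snapshot('top')
f=lambda x,y,z:onz(p,x/3.4+95-.35,y/3.4+135-.35,z)
def ln(n,a,b):
    d=b-a; print(n,a.round(1),b.round(1),'mid',((a+b)/2).round(1),'yaw',round(np.degrees(np.arctan2(d[1],d[0])),1),'len',round(np.linalg.norm(d),1))
ln('strip face',f(90,158,22),f(68,450,22))
ln('strip back',f(60,157,22),f(38,449,22))
ln('blade lead',f(447,103,5),f(460,211,5)); ln('blade rear',f(583,90,5),f(597,195,5))
ln('blade s1',f(583,90,5),f(447,103,5)); ln('blade s2',f(597,195,5),f(460,211,5))
ln('handle',f(718,112,71),f(596,124,71))
ln('mat a',f(733,53,3),f(411,80,3)); ln('mat b',f(753,229,3),f(424,260,3))
ln('sel',f(518,412,88),f(584,354,88))
ln('sel disc',f(494,384,56),f(606,384,56)); 
print('seal',f(206,272,8), 'small', f(272,62,6))
ln('sealx',f(140,272,6),f(272,272,6))
ln('sealy',f(206,205,6),f(206,339,6))
im=p['color']
# stage
g=lambda x,y,z:onz(p,x,y,z)
ln('stage diag',g(328,181,16),g(418,271,16)); ln('stage diag2',g(418,181,16),g(329,271,16))
E
```

```text
strip face [648.3 364.8  22. ] [431.5 374.1  22. ] mid [539.9 369.5  22. ] yaw 177.5 len 217.0
strip back [649.8 388.4  22. ] [432.4 396.9  22. ] mid [541.1 392.7  22. ] yaw 177.8 len 217.6
blade lead [686.9  94.9   5. ] [603.3  86.1   5. ] mid [645.1  90.5   5. ] yaw -174.0 len 84.1
blade rear [694.2  -9.    5. ] [612.6 -16.9   5. ] mid [653.4 -12.9   5. ] yaw -174.5 len 81.9
blade s1 [694.2  -9.    5. ] [686.9  94.9   5. ] mid [690.6  43.    5. ] yaw 94.0 len 104.2
blade s2 [612.6 -16.9   5. ] [603.3  86.1   5. ] mid [608.   34.6   5. ] yaw 95.2 len 103.4
handle [ 658.2 -101.7   71. ] [651.8 -15.3  71. ] mid [655.  -58.5  71. ] yaw 94.2 len 86.7
mat a [ 721.1 -125.6    3. ] [706.5 122.6   3. ] mid [713.8  -1.5   3. ] yaw 93.4 len 248.6
mat b [ 583.9 -133.     3. ] [567.3 113.7   3. ] mid [575.6  -9.7   3. ] yaw 93.9 len 247.3
sel [453.3  43.7  88. ] [490.5  -1.3  88. ] mid [471.9  21.2  88. ] yaw -50.4 len 58.4
sel disc [473.   60.7  56. ] [471.  -16.7  56. ] mid [472.  22.  56.] yaw -91.5 len 77.4
seal [561.54790709 277.12162528   8.        ] small [723.39914275 229.95998202   6.        ]
sealx [562.9 328.5   6. ] [560.7 227.5   6. ] mid [561.8 278.    6. ] yaw -91.3 len 101.0
sealy [612.8 278.8   6. ] [511.7 276.8   6. ] mid [562.2 277.8   6. ] yaw -178.9 len 101.1
stage diag [ 635.  -164.3   16. ] [ 401.1 -377.8   16. ] mid [ 518.1 -271.    16. ] yaw -137.6 len 316.7
stage diag2 [ 628.8 -400.2   16. ] [ 410.8 -153.7   16. ] mid [ 519.8 -276.9   16. ] yaw 131.5 len 329.1
```

```bash
cat > c.py <<'E'
# commanded pose bookkeeping + next-row calculation
import json,os
from h import *
F='cmd.json'
def load():
    if not os.path.exists(F):
        return np.array([212.429,587.783,201.1]), R.from_matrix(rotm(160.1,0))
    d=json.load(open(F)); return np.array(d['p']),R.from_quat(d['q'])
def rotm(yaw,pitch):   # tool x along lifter x (yaw deg), z down; pitch>0: nose down
    y=np.radians(yaw); x=np.array([np.cos(y),np.sin(y),0]); z=np.array([0,0,-1.]); 
    M=np.array([x,np.cross(z,x),z]).T
    return M@R.from_euler('y',pitch,degrees=True).as_matrix() @ np.eye(3) if False else M@R.from_rotvec([0,np.radians(-pitch)*-1,0]).as_matrix()
def adv(s,t):
    p,q=load(); p=p+q.apply(np.array(s)*300); q=q*R.from_rotvec(np.array(t)*np.pi)
    json.dump(dict(p=list(p),q=list(q.as_quat())),open(F,'w'))
def go(p1,yaw,pitch=0):
    p,q=load(); q1=R.from_matrix(rotm(yaw,pitch))
    s=q.inv().apply(np.array(p1)-p)/300; t=(q.inv()*q1).as_rotvec()/np.pi
    print('shift',s.round(4).tolist(),'turn',t.round(4).tolist())
def st():
    o=arm.get_obs(); p,q=load(); m=R.from_quat(o['tool_rot'])
    print('t',round(o['time'],2),'meas',np.round(o['ee_pos'],1),'cmd',p.round(1),'droterr',np.degrees((q.inv()*m).as_rotvec()).round(2),'F',np.round(o['contact_force'],1),'M',np.round(o['wrist_torque'],2),'w',round(o['gripper_width'],1))
    print(' fwd',m.as_matrix()[:,0].round(3))
E
python3 - <<'E'
from c import *
st(); print(rotm(90,10)@[1,0,0])
go([655,-42,150],94.7)
E
```

```text
t 1.05 meas [212.4 587.8 201.1] cmd [212.4 587.8 201.1] droterr [ 0.    0.   -0.03] F [0.3 0.3 0.3] M [-0.   -0.04 -0.01] w 85.4
 fwd [-0.94  0.34  0.  ]
[6.03020831e-17 9.84807753e-01 1.73648178e-01]
shift [-2.1017, -1.4718, 0.1703] turn [0.0, 0.0, 0.3633]
```

```bash
sed -i 's/^    return M@R.from_euler.*/    return M@R.from_euler("y",pitch,degrees=True).as_matrix()/; s/pitch>0: nose down/pitch>0: nose up/' c.py
python3 -m inch '[[1,[-0.9,-0.65,0.08],[0,0,0.19]],[1,[-0.9,-0.65,0.08],[0,0,0.19]],[1,[-0.9,-0.65,0.08],[0,0,0.19]],[1,[-0.9,-0.65,0.08],[0,0,0.19]],[1,[-0.9,-0.65,0.08],[0,0,0.19]],[1,[-0.9,-0.65,0.08],[0,0,0.19]],[1,[-0.9,-0.65,0.08],[0,0,0.19]]]'
python3 - <<'E'
from c import *
adv([-0.9,-0.65,0.08],[0,0,0.19]); st(); go([655,-42,150],94.7)
E
```

```text
time: 1.92
ee_pos: [401.0, 311.3, 177.1]
tool_rot: [0.456, 0.89, 0.0, 0.0]
contact_force: [-0.3, 0.3, 0.8]
gripper_width: 85.3
t 1.93 meas [401.  311.3 177.1] cmd [399.9 312.5 177.1] droterr [-0.01 -0.    0.16] F [-0.3  0.3  0.8] M [ 0.05 -0.   -0.01] w 85.3
 fwd [-0.584  0.812 -0.   ]
shift [-1.4558, -0.0042, 0.0903] turn [0.0, 0.0, 0.1733]
```

```bash

python3 -m inch '[[1,[-0.9,0,0.05],[0,0,0.173]],[1,[-0.9,0,0.05],[0,0,0.173]],[1,[-0.9,0,0.05],[0,0,0.173]],[1,[-0.9,0,0.05],[0,0,0.173]],[1,[-0.9,0,0.05],[0,0,0.173]]]'
python3 - <<'E'
from c import *
adv([-0.9,0,0.05],[0,0,0.173]); st(); go([655,-42,110],94.7)
E
```

```text
time: 2.55
ee_pos: [559.9, 92.4, 162.0]
tool_rot: [0.678, 0.735, 0.0, 0.0]
contact_force: [0.2, 1.7, 0.7]
gripper_width: 85.4
t 2.55 meas [559.9  92.4 162. ] cmd [558.3  93.8 162.1] droterr [-0.01 -0.01  0.09] F [0.2 1.7 0.7] M [ 0.02  0.   -0.03] w 85.4
 fwd [-0.081  0.997 -0.   ]
shift [-0.4779, 0.2838, 0.1737] turn [0.0, 0.0, 0.0003]
```

```bash

python3 -m inch '[[1,[-0.478,0.284,0.17],[0,0,0]],[1,[-0.478,0.284,0.17],[0,0,0]],[1,[-0.478,0.284,0.17],[0,0,0]],[1,[-0.478,0.284,0.17],[0,0,0]],[1,[-0.478,0.284,0.3],[0,0,0]],[1,[-0.478,0.284,0.405],[0,0,0]],[1,[-0.478,0.284,0.405],[0,0,0]],[1,[-0.478,0.284,0.405],[0,0,0]]]'
python3 - <<'E'
from c import *
adv([-0.478,0.284,0.405],[0,0,0]); st()
snap('top','t1');p=snap('scene','s1'); c=p['color'][120:280,120:320]; cv2.imwrite('pics/s1c.png',cv2.resize(c,None,fx=3.5,fy=3.5))
E
```

```text
time: 3.55
ee_pos: [656.2, -40.5, 42.3]
tool_rot: [0.676, 0.737, 0.001, 0.001]
contact_force: [0.7, -0.7, 0.4]
gripper_width: 85.5
t 3.55 meas [656.2 -40.5  42.3] cmd [655.1 -42.   40.6] droterr [-0.1  -0.01 -0.12] F [ 0.7 -0.7  0.4] M [-0.01 -0.07 -0.01] w 85.5
 fwd [-0.085  0.996 -0.   ]
```

View pics/s1c.png

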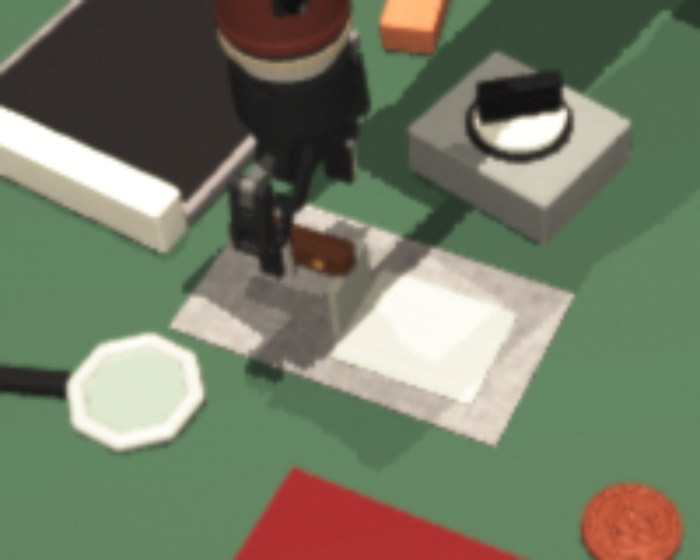

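```bash

python3 -m inch '[[-1,[0,0,0],[0,0,0]],[-1,[0,0,0],[0,0,0]],[-1,[0,0,0],[0,0,0]],[-1,[0,0,0],[0,0,0]],[-1,[0,0,0],[0,0,0]],[-1,[0,0,0],[0,0,0]]]'
python3 - <<'E'
from c import *
st()
E
```

```text
time: 4.4
ee_pos: [655.6, -41.9, 40.9]
tool_rot: [0.677, 0.736, 0.0, 0.0]
contact_force: [-0.9, -0.8, 2.0]
gripper_width: 0.1
t 4.4 meas [655.6 -41.9  40.9] cmd [655.1 -42.   40.6] droterr [-0.02 -0.01 -0.03] F [-0.9 -0.8  2. ] M [-0.03  0.05 -0.02] w 0.1
 fwd [-0.083  0.997 -0.   ]
```

```bash
python3 - <<'E'
from c import *
p=snap('scene','s2'); c=p['color'][120:280,120:320]; cv2.imwrite('pics/s2c.png',cv2.resize(c,None,fx=3.5,fy=3.5))
p=snap('top','t2'); c=p['color'][110:250,180:360]; cv2.imwrite('pics/t2c.png',cv2.resize(c,None,fx=4,fy=4))
E
```

```text
(no output)
```

View pics/s2c.png

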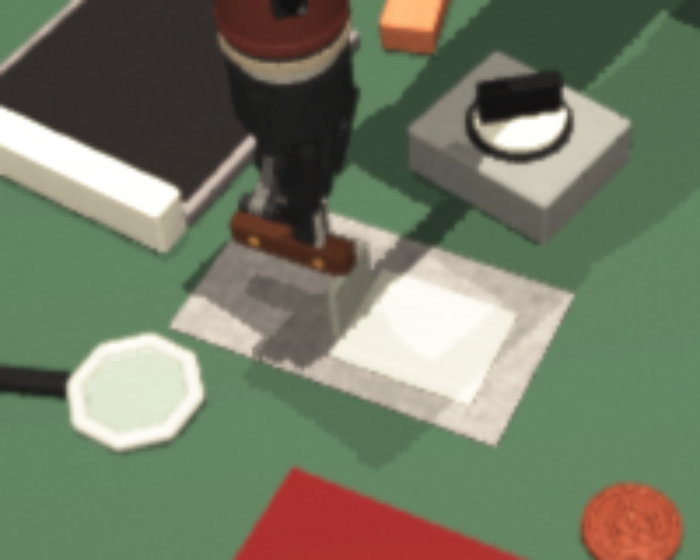

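View pics/t2c.png

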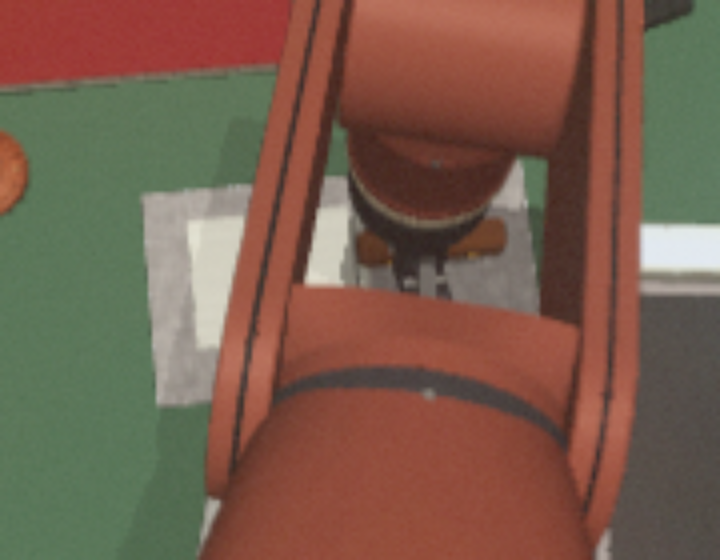

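```bash
python3 - <<'E'
from c import *
p=optics.snapshot('scene'); P=[655.6,-41.9,40.9]
for z in (41,60,71,95,130):print(z,(proj(p,[655.6,-41.9,z])-[120,120])*3.5)
q=optics.snapshot('top')
for z in (41,60,71,95,130):print(z,(proj(q,[655.6,-41.9,z])-[180,110])*4)
for t in ('lifter_grip','lifter_mid','lifter_edge'):
    for pic in (p,q): print(t,[(np.round(x['at']),round(x['conf'],2)) for x in tip_of(pic,t)[:2]])
a=cv2.imread('pics/s1.png')[150:220,160:250]; b=p['color'][150:220,160:250]
cv2.imwrite('pics/ab.png',cv2.resize(np.hstack([a,b]),None,fx=4.4,fy=8,interpolation=cv2.INTER_CUBIC)[:,:])
E
```

```text
41 [313.49796119 263.29516013]
60 [311.07286707 245.39612254]
71 [309.64224153 234.82690035]
95 [306.45092015 211.22280093]
130 [301.61762303 175.40233911]
41 [400.94808872 248.50090174]
60 [402.8553675  241.39374171]
71 [403.99626798 237.14143399]
95 [406.58458168 227.49181343]
130 [410.62278992 212.42958274]
lifter_grip [(array([657., -54.,  57.]), 0.85)]
lifter_grip [(array([655., -56.,  56.]), 0.62)]
lifter_mid [(array([658.,  -9.,  35.]), 0.73)]
lifter_mid [(array([649.,  -4.,  32.]), 0.63)]
lifter_edge [(array([639.,  90.,   0.]), 0.92)]
lifter_edge [(array([644.,  88.,   1.]), 0.97)]
```

View pics/ab.png

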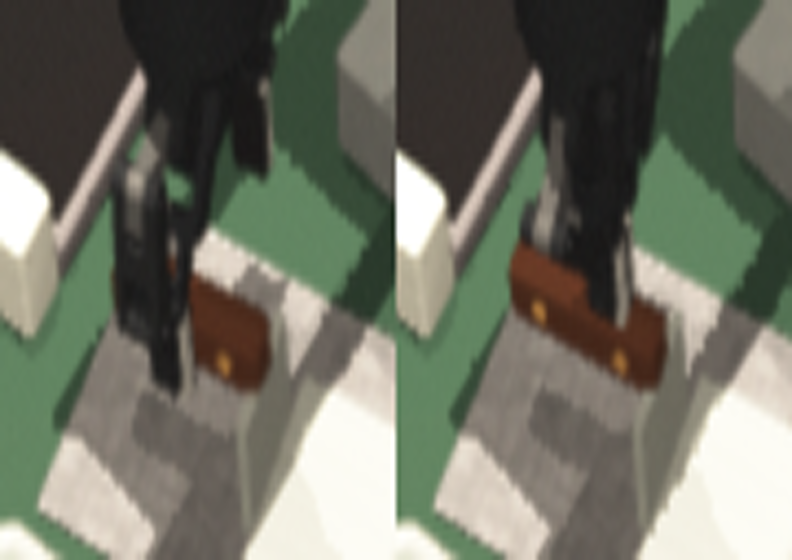

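```bash

python3 -m inch '[[-1,[0,0,-0.04],[0,0,0]],[-1,[0,0,-0.08],[0,0,0]],[-1,[0,0,-0.08],[0,0,0]],[-1,[0,0,-0.08],[0,0,0]]]'
python3 - <<'E'
from c import *
adv([0,0,-0.08],[0,0,0]);st()
p=snap('scene','s3'); c=p['color'][120:280,120:320]; cv2.imwrite('pics/s3c.png',cv2.resize(c,None,fx=3.9,fy=3.7,interpolation=cv2.INTER_CUBIC))
E
```

```text
time: 5.4
ee_pos: [655.3, -41.7, 64.6]
tool_rot: [0.677, 0.736, 0.0, -0.0]
contact_force: [0.1, -0.1, 0.2]
gripper_width: -0.0
t 5.4 meas [655.3 -41.7  64.6] cmd [655.1 -42.   64.6] droterr [-0.    0.   -0.03] F [ 0.1 -0.1  0.2] M [0.03 0.03 0.03] w -0.0
 fwd [-0.084  0.997  0.   ]
```

View pics/s3c.png

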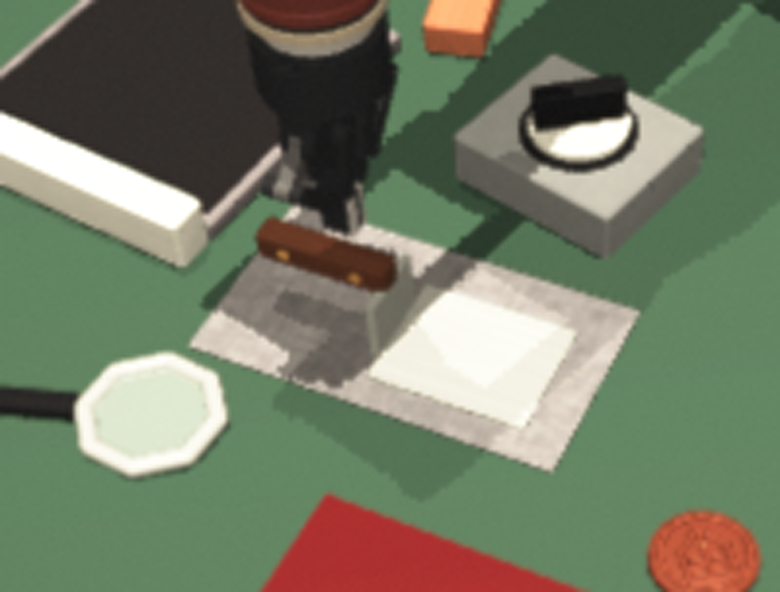

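```bash
python3 - <<'E'
from c import *
q=snap('top','t3'); c=q['color'][140:200,255:320]; cv2.imwrite('pics/t3c.png',cv2.resize(c,None,fx=10,fy=10,interpolation=cv2.INTER_CUBIC))
for P in ([655.2,-41.9,64.6],[655,-42,71],[630,-42,64.6]): print((proj(q,P)-[255,140])*10)
p=optics.snapshot('scene')
for P in ([655.2,-41.9,64.6],[655,-42,71],[630,-42,64.6],[655,-42,85]): print((proj(p,P)-[120,120])*[3.9,3.7])
a=cv2.imread('pics/t1.png')[140:200,255:320];cv2.imwrite('pics/t1c.png',cv2.resize(a,None,fx=10,fy=10,interpolation=cv2.INTER_CUBIC))
E
```

```text
[258.38916684 300.6827122 ]
[260.50806324 295.27776751]
[262.98591901 402.84130653]
[346.30377306 254.34576821]
[345.40761944 247.56046303]
[367.54565068 228.14826986]
[343.3507551  233.10038978]
```

View pics/t3c.png

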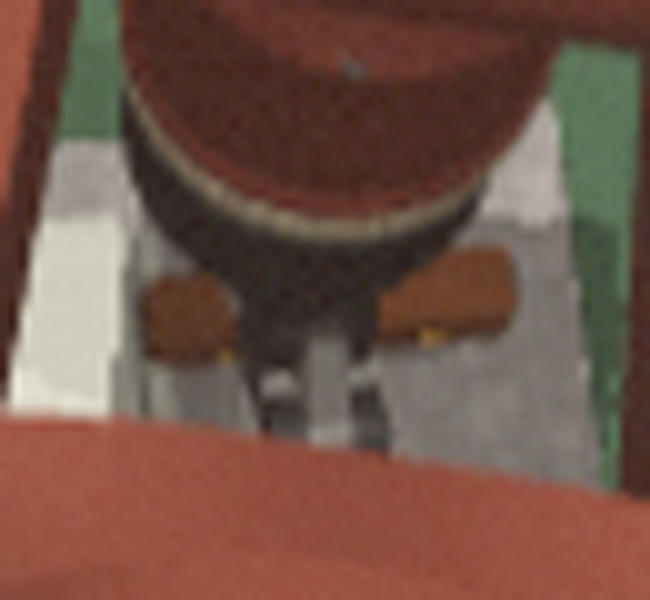

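View pics/t1c.png

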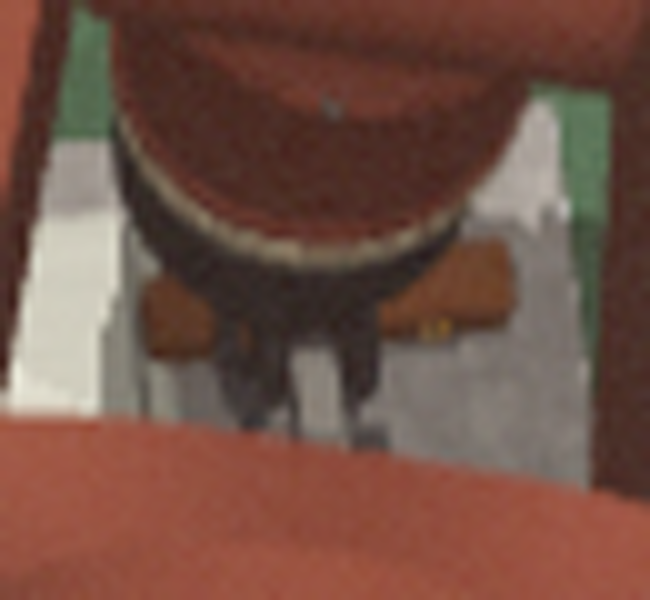

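```bash
python3 - <<'E'
from c import *
p=optics.snapshot('scene')
for x in (697,712):
  for z in (41,54,70,80): print(x,z,((proj(p,[x,-42,z])-[160,150])*[4.4,8]).round())
print('s3', [(x,z,((proj(p,[x,-42,z])-[120,120])*[3.9,3.7]).round().tolist()) for x in (640,655,670) for z in (65,71,80,95)])
E
python3 -m inch '[[-1,[0,0,-0.2],[0,0,0]],[-1,[0,0,-0.2],[0,0,0]],[-1,[0,0,-0.2],[0,0,0]],[-1,[0,0,-0.2],[0,0,0]]]'
python3 - <<'E'
from c import *
adv([0,0,-0.2],[0,0,0]);st()
p=snap('scene','s4'); c=p['color'][120:220,150:260]; cv2.imwrite('pics/s4c.png',cv2.resize(c,None,fx=6,fy=6,interpolation=cv2.INTER_CUBIC))
o=np.array([p_ for p_ in load()[0]]); print([(x,z,((proj(p,[x,-42,z])-[150,120])*6).round().tolist()) for x in (640,655,670) for z in (124.6,144,155)])
E
```

```text
697 41 [178. 457.]
697 54 [175. 430.]
697 70 [172. 395.]
697 80 [170. 373.]
712 41 [163. 493.]
712 54 [160. 465.]
712 70 [157. 431.]
712 80 [155. 409.]
s3 [(640, 65, [359.0, 238.0]), (640, 71, [358.0, 232.0]), (640, 80, [357.0, 223.0]), (640, 95, [355.0, 207.0]), (655, 65, [346.0, 254.0]), (655, 71, [345.0, 248.0]), (655, 80, [344.0, 238.0]), (655, 95, [342.0, 223.0]), (670, 65, [333.0, 270.0]), (670, 71, [332.0, 263.0]), (670, 80, [331.0, 254.0]), (670, 95, [329.0, 239.0])]
time: 6.1
ee_pos: [654.2, -41.6, 122.8]
tool_rot: [0.677, 0.736, -0.001, -0.001]
contact_force: [0.0, -0.3, -0.5]
gripper_width: -0.0
t 6.1 meas [654.2 -41.6 122.8] cmd [655.1 -42.  124.6] droterr [ 0.16  0.05 -0.03] F [ 0.  -0.3 -0.5] M [-0.   -0.02 -0.04] w -0.0
 fwd [-0.083  0.997  0.001]
[(640, 124.6, [360.0, 284.0]), (640, 144, [355.0, 249.0]), (640, 155, [353.0, 228.0]), (655, 124.6, [339.0, 309.0]), (655, 144, [334.0, 274.0]), (655, 155, [332.0, 254.0]), (670, 124.6, [318.0, 335.0]), (670, 144, [313.0, 300.0]), (670, 155, [310.0, 280.0])]
```

View pics/s4c.png

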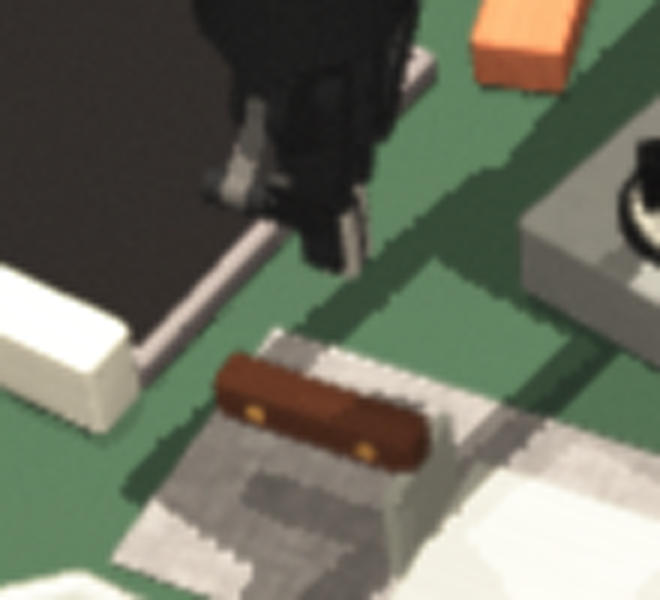

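```bash

python3 -m inch '[[1,[0,0,0],[0,0,0]],[1,[0,0,0],[0,0,0]],[1,[0,0,0],[0,0,0]],[1,[0,0,0],[0,0,0]],[1,[0,0,0.1],[0,0,0]],[1,[0,0,0.2],[0,0,0]],[1,[0,0,0.28],[0,0,0]],[1,[0,0,0.32],[0,0,0]],[1,[0,0,0.348],[0,0,0]],[1,[0,0,0.348],[0,0,0]]]'
python3 - <<'E'
from c import *
adv([0,0,0.348],[0,0,0]);st()
p=snap('scene','s5'); c=p['color'][120:220,150:260]; cv2.imwrite('pics/s5c.png',cv2.resize(c,None,fx=6,fy=6,interpolation=cv2.INTER_CUBIC))
E
```

```text
time: 7.4
ee_pos: [655.5, -41.8, 20.2]
tool_rot: [0.677, 0.736, -0.0, -0.0]
contact_force: [0.4, 0.6, 0.6]
gripper_width: 85.2
t 7.4 meas [655.5 -41.8  20.2] cmd [655.1 -42.   20.2] droterr [ 0.    0.   -0.03] F [0.4 0.6 0.6] M [-0.   -0.01  0.  ] w 85.2
 fwd [-0.084  0.997  0.   ]
```

View pics/s5c.png

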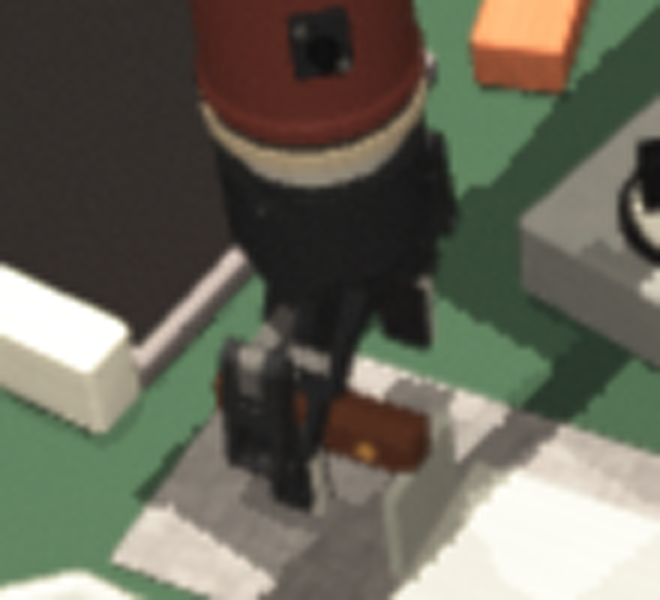

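```bash

python3 -m inch '[[-1,[0,0,0],[0,0,0]],[-1,[0,0,0],[0,0,0]],[-1,[0,0,0],[0,0,0]],[-1,[0,0,0],[0,0,0]],[-1,[0,0,0],[0,0,0]]]'
python3 - <<'E'
from c import *
st()
p=snap('scene','s6'); c=p['color'][120:220,150:260]; cv2.imwrite('pics/s6c.png',cv2.resize(c,None,fx=6,fy=6,interpolation=cv2.INTER_CUBIC))
E
```

```text
time: 8.07
ee_pos: [655.8, -42.0, 20.7]
tool_rot: [0.677, 0.736, 0.0, 0.0]
contact_force: [-0.1, 0.3, 2.6]
gripper_width: 18.5
t 8.07 meas [655.8 -42.   20.7] cmd [655.1 -42.   20.2] droterr [-0.05 -0.02 -0.03] F [-0.1  0.3  2.6] M [-0.04  0.02  0.01] w 18.5
 fwd [-0.084  0.997 -0.   ]
```

View pics/s6c.png

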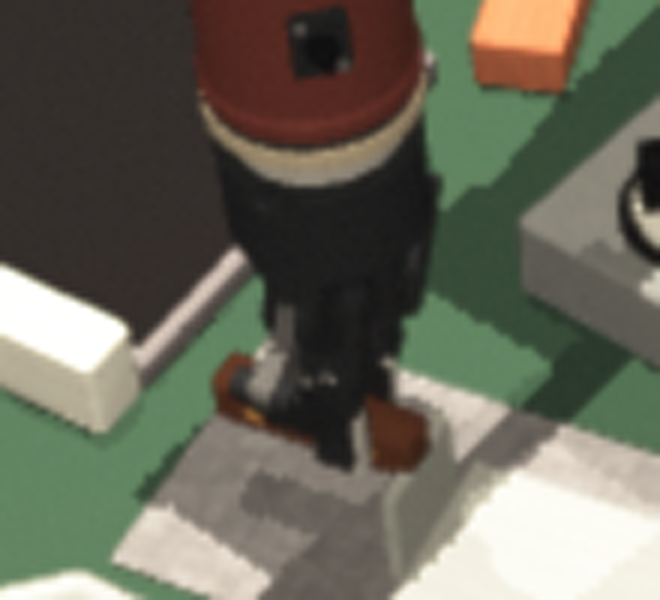

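```bash
python3 - <<'E'
from c import *
p=optics.snapshot('top')
for x,y in ((473,295),(650,323),(632,475),(447,447)): print(onz(p,x/3.4+95-.35,y/3.4+135-.35,45).round(1))
go([563,82,75],88,0)
E
```

```text
[536.1  74.9  45. ]
[513.  -49.6  45. ]
[408.  -33.1  45. ]
[430.4  94.9  45. ]
shift [0.4374, -0.2715, -0.1827] turn [0.0, 0.0, 0.0376]
```

```bash
python3 - <<'E'
from c import *
go([567,77,70],91.5,0)
E
python3 -m inch '[[-1,[0,0,-0.05],[0,0,0]],[-1,[0,0,-0.1],[0,0,0]],[-1,[0,0,-0.166],[0,0,0]],[-1,[0,0,-0.166],[0,0,0]]]'
python3 - <<'E'
from c import *
adv([0,0,-0.166],[0,0,0]);st(); go([567,77,70],91.5,0)
p=snap('scene','s7'); c=p['color'][120:240,150:282]; cv2.imwrite('pics/s7c.png',cv2.resize(c,None,fx=5,fy=5,interpolation=cv2.INTER_CUBIC))
E
```

```text
shift [0.4197, -0.2596, -0.166] turn [0.0, 0.0, 0.0181]
time: 8.68
ee_pos: [657.6, -42.2, 73.4]
tool_rot: [0.677, 0.736, 0.001, 0.002]
contact_force: [-0.2, -0.6, -2.3]
gripper_width: 18.9
t 8.68 meas [657.6 -42.2  73.4] cmd [655.1 -42.   70. ] droterr [-0.3  -0.08 -0.03] F [-0.2 -0.6 -2.3] M [-0.13  0.03  0.01] w 18.9
 fwd [-0.084  0.997 -0.001]
shift [0.4197, -0.2596, -0.0] turn [0.0, 0.0, 0.0181]
```

View pics/s7c.png

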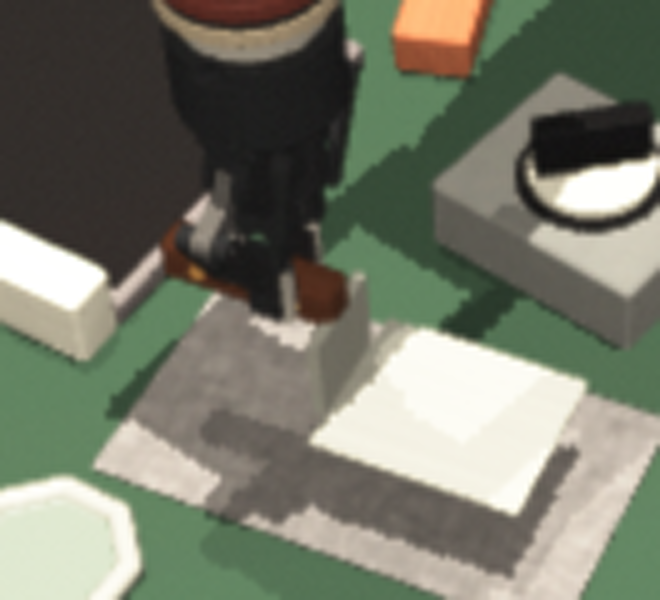

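```bash

python3 -m inch '[[-1,[0.14,-0.087,0],[0,0,0.006]],[-1,[0.28,-0.173,0],[0,0,0.012]],[-1,[0.42,-0.26,0],[0,0,0.018]],[-1,[0.42,-0.26,0],[0,0,0.018]],[-1,[0.42,-0.26,0.08],[0,0,0.018]],[-1,[0.42,-0.26,0.14],[0,0,0.018]],[-1,[0.42,-0.26,0.165],[0,0,0.018]],[-1,[0.42,-0.26,0.165],[0,0,0.018]]]'
python3 - <<'E'
from c import *
adv([0.42,-0.26,0.165],[0,0,0.018]);st()
p=snap('scene','s8'); print(tip_of(p,'lifter_edge')[:1],tip_of(p,'seal_mid')[:1]); c=p['color'][120:280,220:430]; cv2.imwrite('pics/s8c.png',cv2.resize(c,None,fx=3.7,fy=3.7,interpolation=cv2.INTER_CUBIC))
E
```

```text
time: 9.72
ee_pos: [567.4, 76.5, 20.6]
tool_rot: [0.698, 0.716, -0.0, -0.0]
contact_force: [-0.6, -0.8, -1.1]
gripper_width: 19.0
t 9.72 meas [567.4  76.5  20.6] cmd [566.9  77.1  20.5] droterr [ 0.03 -0.01  0.01] F [-0.6 -0.8 -1.1] M [-0.21  0.18 -0.02] w 19.0
 fwd [-0.026  1.    -0.   ]
[{'at': [558.4, 207.8, 1.7], 'conf': 0.7}] [{'at': [564.1, 277.5, 9.5], 'conf': 0.94}]
```

View pics/s8c.png

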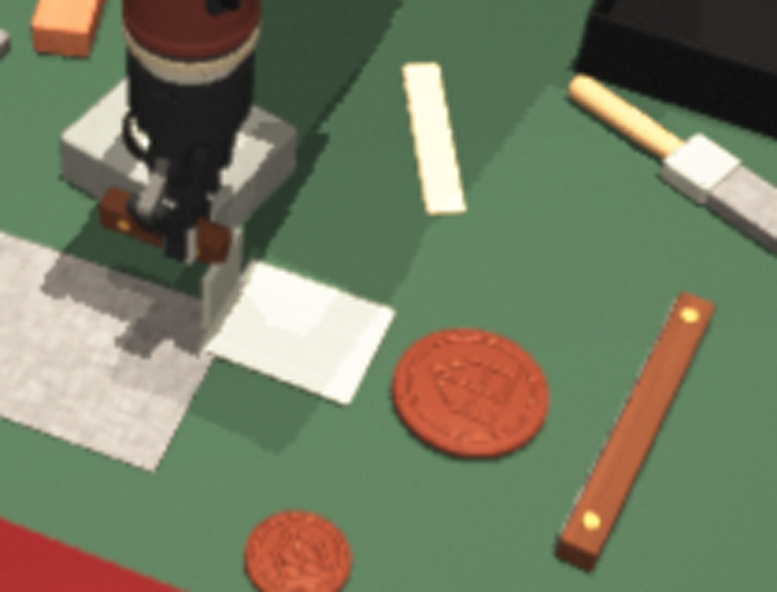

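```bash

python3 -m inch '[[-1,[0,0,-0.007],[0,-0.014,0]],[-1,[0,0,-0.007],[0,-0.014,0]],[-1,[0,0,-0.007],[0,-0.014,0]]]'
python3 - <<'E'
from c import *
adv([0,0,-0.007],[0,-0.014,0]);st()
go([566.7,87.1,22.6],91.5,-2.5)
E
```

```text
time: 10.25
ee_pos: [567.5, 77.5, 22.6]
tool_rot: [0.697, 0.716, -0.015, 0.016]
contact_force: [0.2, 0.7, -1.0]
gripper_width: 18.5
t 10.25 meas [567.5  77.5  22.6] cmd [566.9  77.1  22.6] droterr [-0.04  0.06 -0.03] F [ 0.2  0.7 -1. ] M [ 0.14 -0.12 -0.11] w 18.5
 fwd [-0.027  0.999 -0.043]
shift [0.0334, 0.0003, -0.0015] turn [0.0, 0.0001, 0.0001]
```

```bash

python3 -m inch '[[-1,[0.01,0,0.003],[0,0,0]],[-1,[0.01,0,0.003],[0,0,0]]]'
python3 -m inch '[[-1,[0.01,0,0.003],[0,0,0]],[-1,[0.01,0,0.003],[0,0,0]]]'
python3 - <<'E'
from c import *
adv([0.01,0,0.003],[0,0,0]);adv([0.01,0,0.003],[0,0,0]);st()
p=snap('scene','s9'); c=p['color'][180:260,260:420]; cv2.imwrite('pics/s9c.png',cv2.resize(c,None,fx=5,fy=5,interpolation=cv2.INTER_CUBIC))
E
```

```text
time: 10.5
ee_pos: [567.5, 80.1, 21.9]
tool_rot: [0.697, 0.716, -0.015, 0.016]
contact_force: [0.0, -1.4, 1.9]
gripper_width: 18.7
time: 10.75
ee_pos: [568.0, 82.7, 21.5]
tool_rot: [0.697, 0.716, -0.015, 0.017]
contact_force: [0.2, -4.1, 5.6]
gripper_width: 19.2
t 10.75 meas [568.   82.7  21.5] cmd [566.7  83.   20.5] droterr [-0.1  -0.04 -0.03] F [ 0.2 -4.1  5.6] M [-0.27  0.18  0.07] w 19.2
 fwd [-0.027  0.999 -0.045]
```

View pics/s9c.png

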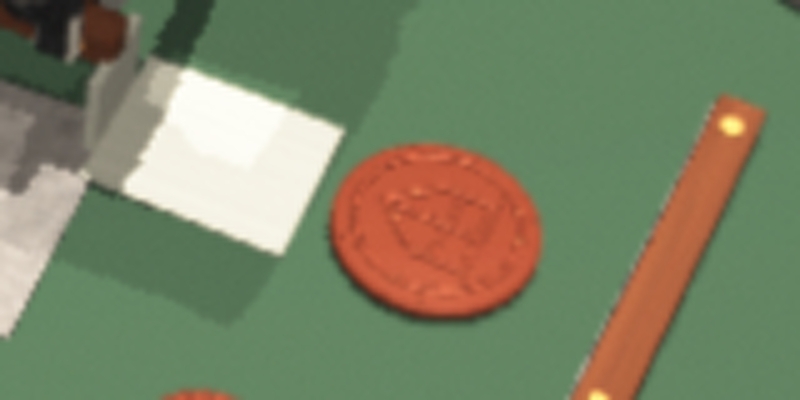

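```bash

python3 -m inch '[[-1,[0.03,0,-0.0014],[0,0,0]],[-1,[0.06,0,-0.0027],[0,0,0]],[-1,[0.09,0,-0.004],[0,0,0]],[-1,[0.12,0,-0.0055],[0,0,0]],[-1,[0.15,0,-0.007],[0,0,0]],[-1,[0.18,0,-0.0082],[0,0,0]],[-1,[0.2,0,-0.009],[0,0,0]]]'
python3 - <<'E'
from c import *
adv([0.2,0,-0.009],[0,0,0]);st()
p=snap('scene','s10'); c=p['color'][180:280,270:430]; cv2.imwrite('pics/s10c.png',cv2.resize(c,None,fx=5,fy=5,interpolation=cv2.INTER_CUBIC))
E
```

```text
time: 11.68
ee_pos: [565.9, 143.5, 21.2]
tool_rot: [0.697, 0.717, -0.015, 0.016]
contact_force: [1.6, -4.6, 6.6]
gripper_width: 18.6
t 11.68 meas [565.9 143.5  21.2] cmd [565.1 143.   20.6] droterr [-0.07 -0.03 -0.05] F [ 1.6 -4.6  6.6] M [-0.32  0.1   0.04] w 18.6
 fwd [-0.027  0.999 -0.045]
```

View pics/s10c.png

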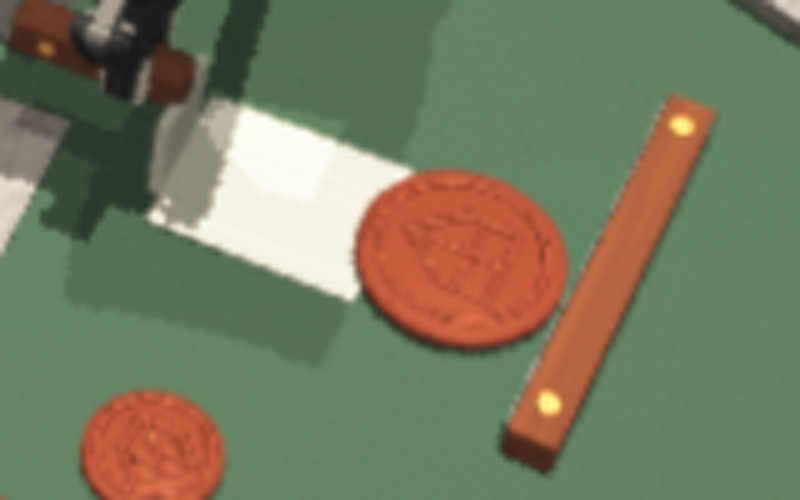

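```bash

python3 -m inch '[[-1,[0.03,0,-0.0014],[0,0,0]],[-1,[0.06,0,-0.0027],[0,0,0]],[-1,[0.09,0,-0.004],[0,0,0]],[-1,[0.12,0,-0.0055],[0,0,0]],[-1,[0.15,0,-0.007],[0,0,0]]]'
python3 - <<'E'
from c import *
adv([0.15,0,-0.007],[0,0,0]);st()
p=snap('scene','s11'); c=p['color'][180:280,270:430]; cv2.imwrite('pics/s11c.png',cv2.resize(c,None,fx=5,fy=5,interpolation=cv2.INTER_CUBIC))
E
```

```text
time: 12.35
ee_pos: [564.5, 188.0, 21.2]
tool_rot: [0.697, 0.716, -0.016, 0.016]
contact_force: [0.5, -6.8, 6.0]
gripper_width: 18.3
t 12.35 meas [564.5 188.   21.2] cmd [563.9 188.1  20.7] droterr [-0.03 -0.07 -0.04] F [ 0.5 -6.8  6. ] M [-0.57  0.08  0.02] w 18.3
 fwd [-0.027  0.999 -0.045]
```

View pics/s11c.png

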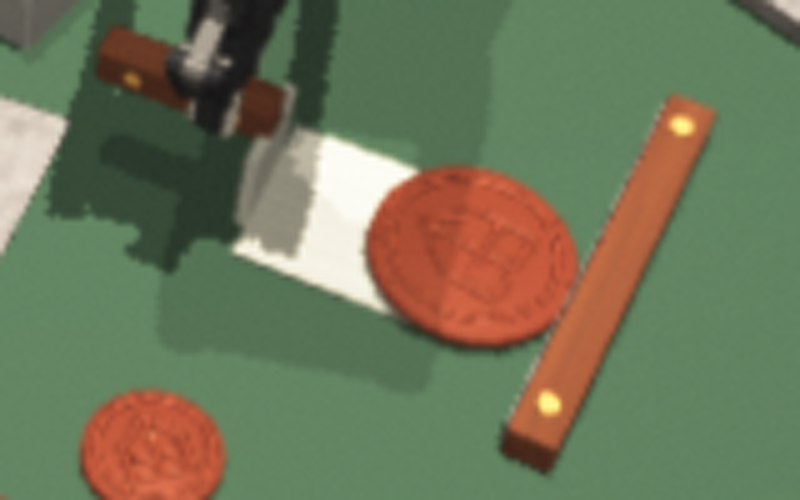

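```bash

python3 -m inch '[[-1,[0.03,0,-0.0014],[0,0,0]],[-1,[0.06,0,-0.0027],[0,0,0]],[-1,[0.09,0,-0.004],[0,0,0]],[-1,[0.115,0,-0.0052],[0,0,0]],[-1,[0.13,0,-0.006],[0,0,0]],[-1,[0.13,0,-0.006],[0,0,0]]]'
python3 - <<'E'
from c import *
adv([0.13,0,-0.006],[0,0,0]);st()
p=snap('scene','s12'); c=p['color'][180:280,270:430]; cv2.imwrite('pics/s12c.png',cv2.resize(c,None,fx=5,fy=5,interpolation=cv2.INTER_CUBIC))
p=snap('top','t12'); c=p['color'][160:270,90:230]; cv2.imwrite('pics/t12c.png',cv2.resize(c,None,fx=5,fy=5,interpolation=cv2.INTER_CUBIC))
E
```

```text
time: 13.15
ee_pos: [563.2, 227.5, 21.0]
tool_rot: [0.697, 0.717, -0.015, 0.016]
contact_force: [-0.0, -4.4, 3.8]
gripper_width: 19.0
t 13.15 meas [563.2 227.5  21. ] cmd [562.9 227.1  20.8] droterr [-0.02 -0.02 -0.05] F [-0.  -4.4  3.8] M [-0.14 -0.06 -0.06] w 19.0
 fwd [-0.027  0.999 -0.044]
```

View pics/s12c.png

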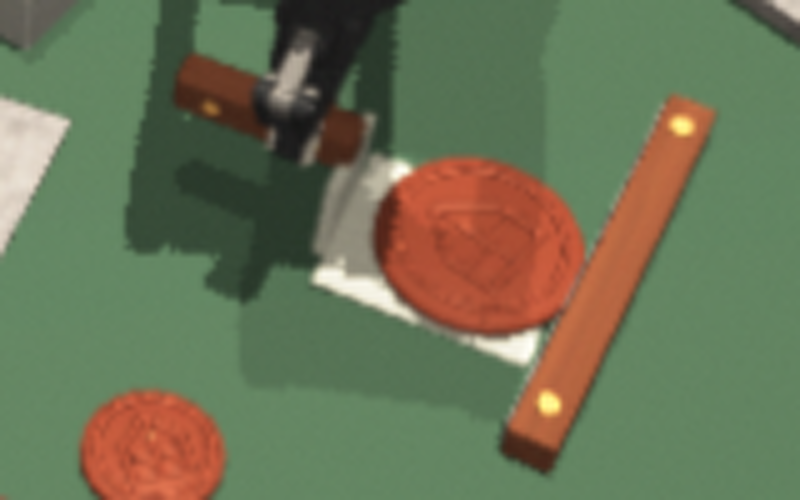

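View pics/t12c.png

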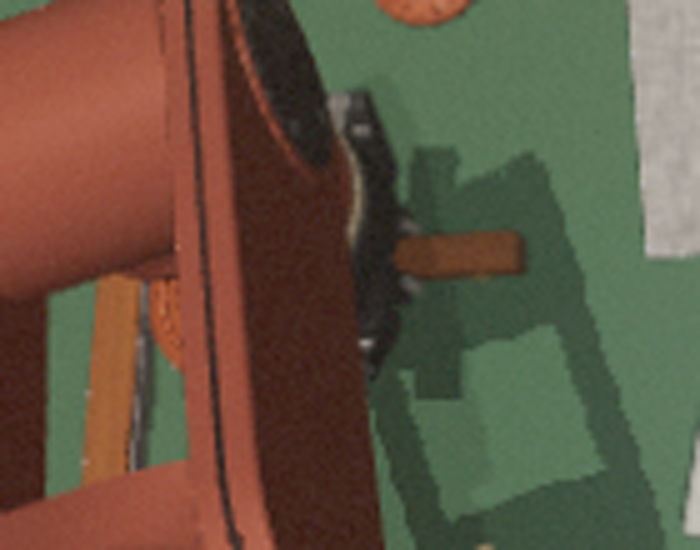

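```bash
python3 - <<'E'
from c import *
for p,pi in (([562.9,227.1,24],0),([563,226,34],3),([563.1,224,46],5),([563.3,218,58],6),([563.6,210,72],6),([564,200,90],6)): go(p,91.5,pi)
E
```

```text
shift [-0.0004, 0.0, -0.0107] turn [0.0, 0.014, 0.0001]
shift [-0.0056, 0.0003, -0.0438] turn [-0.0, 0.0307, 0.0001]
shift [-0.014, 0.0004, -0.0835] turn [-0.0, 0.0418, 0.0001]
shift [-0.0357, 0.0006, -0.1225] turn [-0.0, 0.0473, 0.0001]
shift [-0.0644, 0.0008, -0.168] turn [-0.0, 0.0473, 0.0001]
shift [-0.1004, 0.0013, -0.2265] turn [-0.0, 0.0473, 0.0001]
```

```bash

python3 -m inch '[[-1,[0,0,-0.01],[0,0.014,0]],[-1,[-0.003,0,-0.027],[0,0.023,0]],[-1,[-0.006,0,-0.044],[0,0.031,0]],[-1,[-0.01,0,-0.064],[0,0.037,0]],[-1,[-0.014,0,-0.084],[0,0.042,0]],[-1,[-0.025,0,-0.103],[0,0.047,0]],[-1,[-0.036,0,-0.122],[0,0.047,0]],[-1,[-0.036,0,-0.122],[0,0.047,0]]]'
python3 - <<'E'
from c import *
adv([-0.036,0,-0.122],[0,0.047,0]);st()
p=snap('scene','s13'); c=p['color'][160:280,260:430]; cv2.imwrite('pics/s13c.png',cv2.resize(c,None,fx=4.6,fy=4.6,interpolation=cv2.INTER_CUBIC)); print(tip_of(p,'seal_mid')[:1])
E
```

```text
time: 14.25
ee_pos: [564.0, 217.9, 58.7]
tool_rot: [0.697, 0.716, 0.037, -0.037]
contact_force: [-0.4, 0.3, -2.9]
gripper_width: 18.6
t 14.25 meas [564.  217.9  58.7] cmd [563.1 217.9  57.8] droterr [-0.08  0.   -0.01] F [-0.4  0.3 -2.9] M [-0.33 -0.02 -0.03] w 18.6
 fwd [-0.027  0.994  0.104]
[{'at': [554.5, 311.3, 58.6], 'conf': 0.59}]
```

View pics/s13c.png

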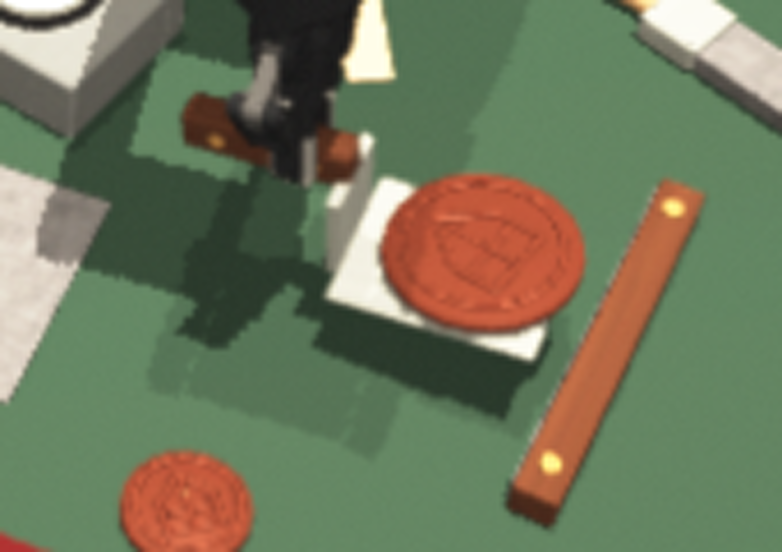

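```bash
python3 - <<'E'
from c import *
go([563,200,90],91.5,6)
go([550,-60,150],91.5,6)
E
```

```text
shift [-0.0482, -0.002, -0.1128] turn [-0.0, 0.0003, 0.0001]
shift [-0.8881, -0.0683, -0.4013] turn [-0.0, 0.0003, 0.0001]
```

```bash

python3 -m inch '[[-1,[-0.012,0,-0.04],[0,0,0]],[-1,[-0.04,-0.002,-0.09],[0,0,0]],[-1,[-0.09,-0.005,-0.15],[0,0,0]],[-1,[-0.17,-0.01,-0.21],[0,0,0]],[-1,[-0.26,-0.02,-0.27],[0,0,0]],[-1,[-0.35,-0.03,-0.31],[0,0,0]],[-1,[-0.44,-0.037,-0.34],[0,0,0]],[-1,[-0.53,-0.044,-0.36],[0,0,0]],[-1,[-0.62,-0.051,-0.375],[0,0,0]],[-1,[-0.7,-0.057,-0.385],[0,0,0]],[-1,[-0.78,-0.062,-0.393],[0,0,0]],[-1,[-0.84,-0.066,-0.398],[0,0,0]],[-1,[-0.875,-0.068,-0.4],[0,0,0]],[-1,[-0.888,-0.068,-0.4],[0,0,0]]]'
python3 - <<'E'
from c import *
adv([-0.888,-0.068,-0.4],[0,0,0]);st()
p=snap('scene','s14'); c=p['color'][60:240,120:340]; cv2.imwrite('pics/s14c.png',cv2.resize(c,None,fx=3.3,fy=3.3,interpolation=cv2.INTER_CUBIC)); print(tip_of(p,'seal_mid')[:1])
go([526,-346,130],91.5,6)
go([526,-346,130],91.5,0)
E
```

```text
time: 16.1
ee_pos: [550.4, -60.3, 149.8]
tool_rot: [0.697, 0.715, 0.036, -0.037]
contact_force: [0.1, 0.8, -3.3]
gripper_width: 18.7
t 16.1 meas [550.4 -60.3 149.8] cmd [550.1 -59.9 149.6] droterr [-0.01  0.01  0.01] F [ 0.1  0.8 -3.3] M [-0.25 -0.01  0.01] w 18.7
 fwd [-0.026  0.994  0.104]
[{'at': [540.6, 31.4, 151.0], 'conf': 0.95}]
shift [-0.9528, -0.1056, -0.0334] turn [-0.0, 0.0003, 0.0001]
shift [-0.9528, -0.1056, -0.0334] turn [-0.0, -0.033, 0.0001]
```

View pics/s14c.png

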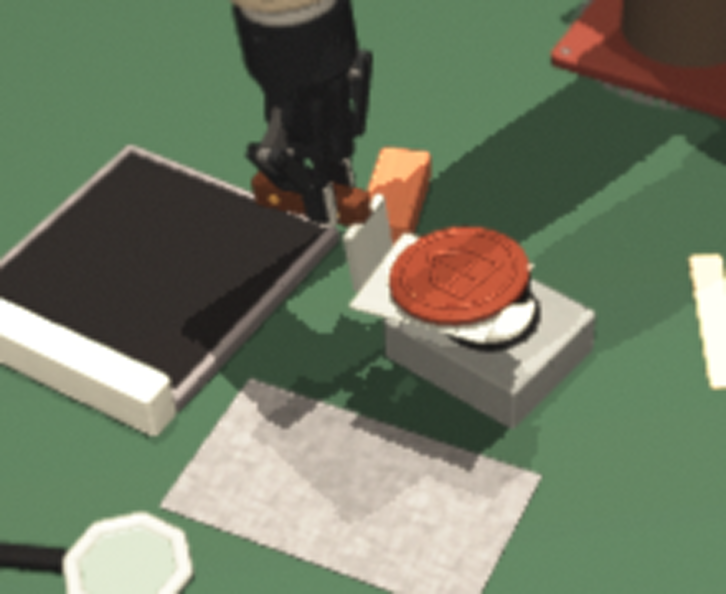

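```bash

python3 -m inch '[[-1,[-0.02,-0.002,0],[0,0,0]],[-1,[-0.07,-0.008,-0.002],[0,0,0]],[-1,[-0.14,-0.016,-0.005],[0,0,0]],[-1,[-0.22,-0.025,-0.008],[0,0,0]],[-1,[-0.31,-0.035,-0.011],[0,0,0]],[-1,[-0.4,-0.045,-0.014],[0,0,0]],[-1,[-0.49,-0.055,-0.017],[0,0,0]],[-1,[-0.58,-0.065,-0.02],[0,0,0]],[-1,[-0.67,-0.075,-0.024],[0,0,0]],[-1,[-0.75,-0.084,-0.027],[0,0,0]],[-1,[-0.83,-0.092,-0.03],[0,0,0]],[-1,[-0.89,-0.1,-0.032],[0,0,0]],[-1,[-0.935,-0.104,-0.033],[0,0,0]],[-1,[-0.953,-0.106,-0.033],[0,0,0]],[-1,[-0.953,-0.106,-0.033],[0,0,0]]]'
python3 - <<'E'
from c import *
adv([-0.953,-0.106,-0.033],[0,0,0]);st()
p=snap('scene','s15'); print(tip_of(p,'seal_mid')[:1])
# pose for tilt: edge at E
def tcp_for_edge(E,yaw,pitch): return np.array(E)-rotm(yaw,pitch)@np.array([133,0,17.2])
for pit,ez in ((0,60),(-8,40),(-12,30),(-16,22),(-20,19),(-24,18),(-28,18),(-31,18)):
    P=tcp_for_edge([523.5,-237,ez],91.5,pit); print(pit,P.round(1)); go(P,91.5,pit)
E
```

```text
time: 18.08
ee_pos: [526.4, -345.7, 129.8]
tool_rot: [0.697, 0.716, 0.036, -0.037]
contact_force: [-0.6, -0.2, -2.7]
gripper_width: 18.3
t 18.07 meas [ 526.4 -345.7  129.8] cmd [ 525.9 -346.1  129.9] droterr [ 0.01  0.03 -0.03] F [-0.6 -0.2 -2.7] M [-0.33 -0.02  0.01] w 18.3
 fwd [-0.027  0.994  0.104]
[{'at': [519.6, -254.6, 129.5], 'conf': 0.82}]
0 [ 527.  -370.    77.2]
shift [-0.0975, 0.0016, 0.1664] turn [-0.0, -0.033, 0.0001]
-8 [ 526.9 -366.3   75.5]
shift [-0.0858, 0.0016, 0.1732] turn [0.0, -0.0774, 0.0001]
-12 [ 526.8 -363.5   74.5]
shift [-0.0769, 0.0016, 0.1777] turn [0.0, -0.0997, 0.0001]
-16 [ 526.7 -360.1   75.2]
shift [-0.0654, 0.0016, 0.1765] turn [0.0, -0.1219, 0.0001]
-20 [ 526.6 -356.1   80.7]
shift [-0.0502, 0.0016, 0.1598] turn [0.0, -0.1441, 0.0001]
-24 [ 526.5 -351.5   87.8]
shift [-0.0325, 0.0016, 0.1376] turn [0.0, -0.1663, 0.0001]
-28 [ 526.4 -346.3   95.6]
shift [-0.0127, 0.0016, 0.1135] turn [0.0, -0.1886, 0.0001]
-31 [ 526.3 -342.1  101.2]
shift [0.0032, 0.0016, 0.0963] turn [0.0, -0.2052, 0.0001]
```

```bash

python3 -m inch '[[-1,[-0.02,0,0.03],[0,-0.01,0]],[-1,[-0.045,0,0.075],[0,-0.02,0]],[-1,[-0.07,0,0.12],[0,-0.03,0]],[-1,[-0.088,0.001,0.155],[0,-0.045,0]],[-1,[-0.086,0.0016,0.17],[0,-0.06,0]],[-1,[-0.085,0.0016,0.173],[0,-0.077,0]],[-1,[-0.08,0.0016,0.176],[0,-0.09,0]],[-1,[-0.077,0.0016,0.178],[0,-0.1,0]],[-1,[-0.071,0.0016,0.177],[0,-0.111,0]],[-1,[-0.071,0.0016,0.177],[0,-0.111,0]]]'
python3 - <<'E'
from c import *
adv([-0.071,0.0016,0.177],[0,-0.111,0]);st()
p=snap('scene','s16'); print(tip_of(p,'seal_mid')[:1],tip_of(p,'lifter_edge')[:1]); c=p['color'][60:200,80:290]; cv2.imwrite('pics/s16c.png',cv2.resize(c,None,fx=3.7,fy=3.7,interpolation=cv2.INTER_CUBIC))
def tcp_for_edge(E,yaw,pitch): return np.array(E)-rotm(yaw,pitch)@np.array([133,0,17.2])
for pit,ez in ((-16,20),(-18,18.5),(-20,18),(-22,18),(-24,18),(-26,18),(-28,18),(-30,18)):
    P=tcp_for_edge([523.5,-237,ez],91.5,pit); print(pit,P.round(1)); go(P,91.5,pit)
E
```

```text
time: 19.42
ee_pos: [527.3, -360.3, 74.7]
tool_rot: [0.692, 0.712, -0.085, 0.087]
contact_force: [-0.8, -0.2, -2.9]
gripper_width: 18.7
t 19.43 meas [ 527.3 -360.3   74.7] cmd [ 526.8 -361.7   74.9] droterr [ 0.    0.04 -0.11] F [-0.8 -0.2 -2.9] M [ 0.12  0.   -0.01] w 18.7
 fwd [-0.028  0.97  -0.242]
[{'at': [518.5, -274.0, 42.1], 'conf': 0.82}] [{'at': [518.8, -236.9, 24.9], 'conf': 0.68}]
-16 [ 526.7 -360.1   73.2]
shift [0.0067, -0.0, 0.0041] turn [0.0, -0.0109, 0.0001]
-18 [ 526.7 -358.1   76. ]
shift [0.0108, -0.0, -0.0064] turn [0.0, -0.022, 0.0001]
-20 [ 526.6 -356.1   79.7]
shift [0.0145, -0.0, -0.0201] turn [0.0, -0.0331, 0.0001]
-22 [ 526.6 -353.8   83.8]
shift [0.0183, -0.0, -0.0352] turn [0.0, -0.0442, 0.0001]
-24 [ 526.5 -351.5   87.8]
shift [0.0227, -0.0, -0.0502] turn [0.0, -0.0553, 0.0001]
-26 [ 526.4 -349.    91.8]
shift [0.0276, -0.0, -0.065] turn [0.0, -0.0664, 0.0001]
-28 [ 526.4 -346.3   95.6]
shift [0.0331, -0.0, -0.0796] turn [0.0, -0.0776, 0.0001]
-30 [ 526.3 -343.5   99.4]
shift [0.039, -0.0, -0.094] turn [0.0, -0.0887, 0.0001]
```

View pics/s16c.png

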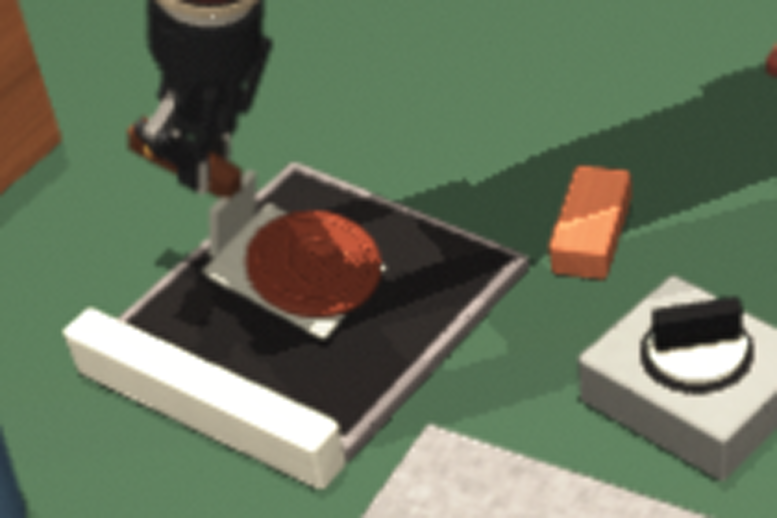

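```bash

python3 -m inch '[[-1,[0.007,0,0.004],[0,-0.011,0]],[-1,[0.011,0,-0.006],[0,-0.022,0]],[-1,[0.0145,0,-0.02],[0,-0.033,0]],[-1,[0.0183,0,-0.035],[0,-0.044,0]],[-1,[0.0183,0,-0.035],[0,-0.044,0]],[-1,[0.0183,0,-0.035],[0,-0.044,0]]]'
python3 - <<'E'
from c import *
adv([0.0183,0,-0.035],[0,-0.044,0]);st()
p=snap('scene','s17'); print(tip_of(p,'seal_mid')[:1],tip_of(p,'lifter_edge')[:1]); c=p['color'][60:200,80:290]; cv2.imwrite('pics/s17c.png',cv2.resize(c,None,fx=3.7,fy=3.7,interpolation=cv2.INTER_CUBIC))
E
```

```text
time: 20.32
ee_pos: [527.1, -354.0, 83.8]
tool_rot: [0.685, 0.703, -0.133, 0.136]
contact_force: [-0.3, 0.2, -3.1]
gripper_width: 19.0
t 20.32 meas [ 527.1 -354.    83.8] cmd [ 526.6 -353.9   83.7] droterr [-0.01  0.04 -0.01] F [-0.3  0.2 -3.1] M [ 0.27 -0.01 -0.01] w 19.0
 fwd [-0.025  0.927 -0.373]
[{'at': [520.6, -272.8, 41.7], 'conf': 0.85}] [{'at': [519.8, -240.2, 15.6], 'conf': 0.95}]
```

View pics/s17c.png

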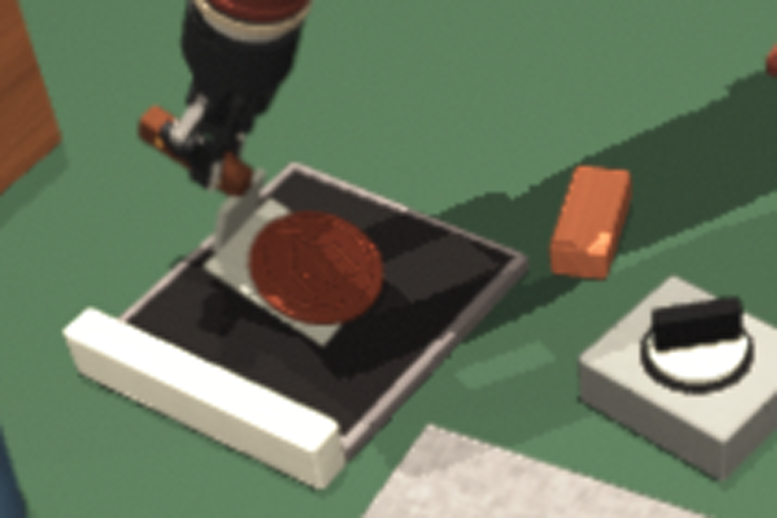

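```bash
python3 - <<'E'
from c import *
def tcp_for_edge(E,yaw,pitch): return np.array(E)-rotm(yaw,pitch)@np.array([133,0,17.2])
for pit,ez in ((-24,18),(-26,18),(-28,18)):
    go(tcp_for_edge([523.5,-237,ez],91.5,pit),91.5,pit)
E
python3 -m inch '[[-1,[0.0095,0,-0.0137],[0,-0.011,0]],[-1,[0.0195,0,-0.0265],[0,-0.022,0]],[-1,[0.0195,0,-0.0265],[0,-0.022,0]],[-1,[0.0195,0,-0.0265],[0,-0.022,0]]]'
python3 - <<'E'
from c import *
adv([0.0195,0,-0.0265],[0,-0.022,0]);st()
p=snap('scene','s18'); print(tip_of(p,'seal_mid')[:1],tip_of(p,'lifter_edge')[:1]); c=p['color'][60:200,80:290]; cv2.imwrite('pics/s18c.png',cv2.resize(c,None,fx=3.7,fy=3.7,interpolation=cv2.INTER_CUBIC))
E
```

```text
shift [0.0023, -0.0, -0.0156] turn [0.0, -0.0113, 0.0001]
shift [0.0051, -0.0, -0.031] turn [0.0, -0.0224, 0.0001]
shift [0.0085, -0.0, -0.0462] turn [0.0, -0.0336, 0.0001]
time: 20.98
ee_pos: [527.1, -345.6, 89.2]
tool_rot: [0.68, 0.698, -0.156, 0.161]
contact_force: [0.7, -1.2, -1.3]
gripper_width: 18.9
t 20.98 meas [ 527.1 -345.6   89.2] cmd [ 526.3 -345.5   88.9] droterr [-0.04  0.03 -0.  ] F [ 0.7 -1.2 -1.3] M [ 0.34 -0.06 -0.02] w 18.9
 fwd [-0.024  0.899 -0.437]
[{'at': [519.4, -259.8, 40.3], 'conf': 0.76}] [{'at': [521.6, -233.3, 16.9], 'conf': 0.98}]
```

View pics/s18c.png

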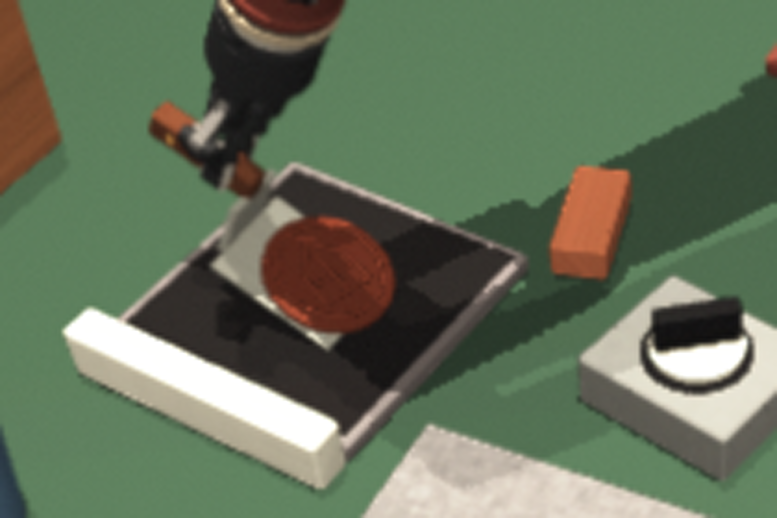

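```bash

python3 -m inch '[[-1,[-0.017,0,0.0028],[0,0,0]],[-1,[-0.032,0,0.01],[0,0,0]],[-1,[-0.047,0,0.017],[0,0,0]],[-1,[-0.062,0,0.0245],[0,0,0]],[-1,[-0.062,0,0.0245],[0,0,0]]]'
python3 - <<'E'
from c import *
adv([-0.062,0,0.0245],[0,0,0]);st()
p=snap('scene','s19'); print(tip_of(p,'seal_mid')[:1],tip_of(p,'lifter_edge')[:1]); c=p['color'][60:200,80:290]; cv2.imwrite('pics/s19c.png',cv2.resize(c,None,fx=3.7,fy=3.7,interpolation=cv2.INTER_CUBIC))
E
```

```text
time: 21.75
ee_pos: [527.2, -365.7, 90.4]
tool_rot: [0.68, 0.698, -0.157, 0.161]
contact_force: [-0.2, -0.0, -3.2]
gripper_width: 18.4
t 21.75 meas [ 527.2 -365.7   90.4] cmd [ 526.9 -365.4   90.4] droterr [ 0.   -0.01  0.  ] F [-0.2 -0.  -3.2] M [0.26 0.01 0.02] w 18.4
 fwd [-0.024  0.899 -0.437]
[{'at': [520.0, -264.3, 36.0], 'conf': 0.86}] []
```

View pics/s19c.png

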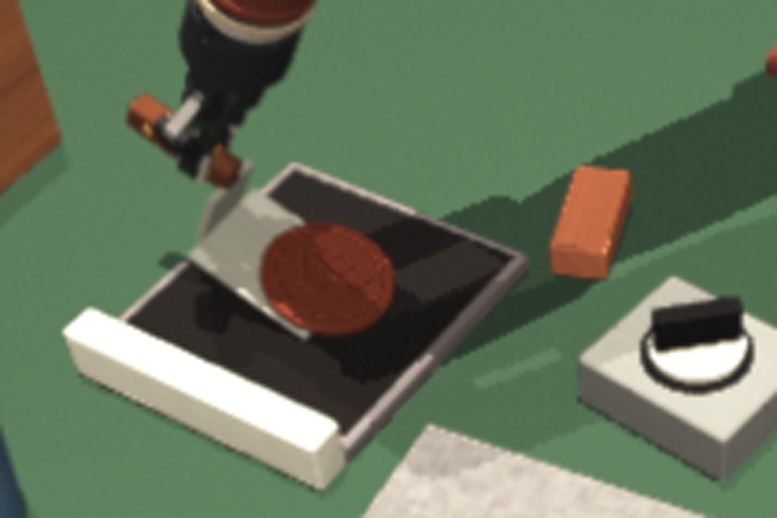

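```bash

python3 -m inch '[[-1,[-0.018,0,0.0088],[0,0,0]],[-1,[-0.036,0,0.0175],[0,0,0]],[-1,[-0.054,0,0.026],[0,0,0]],[-1,[-0.072,0,0.035],[0,0,0]],[-1,[-0.09,0,0.0437],[0,0,0]],[-1,[-0.108,0,0.0525],[0,0,0]],[-1,[-0.126,0,0.061],[0,0,0]],[-1,[-0.144,0,0.07],[0,0,0]],[-1,[-0.144,0,0.07],[0,0,0]]]'
python3 - <<'E'
from c import *
adv([-0.144,0,0.07],[0,0,0]);st()
p=snap('scene','s20'); print(tip_of(p,'seal_mid')[:1],tip_of(p,'lifter_edge')[:1]); c=p['color'][60:200,80:290]; cv2.imwrite('pics/s20c.png',cv2.resize(c,None,fx=3.7,fy=3.7,interpolation=cv2.INTER_CUBIC))
E
```

```text
time: 23.02
ee_pos: [528.7, -413.8, 90.6]
tool_rot: [0.68, 0.698, -0.156, 0.161]
contact_force: [-0.2, -0.4, -2.8]
gripper_width: 18.2
t 23.02 meas [ 528.7 -413.8   90.6] cmd [ 528.1 -413.4   90.4] droterr [-0.01 -0.02  0.  ] F [-0.2 -0.4 -2.8] M [ 0.2  -0.05  0.01] w 18.2
 fwd [-0.024  0.899 -0.437]
[{'at': [517.9, -267.9, 26.1], 'conf': 0.83}] [{'at': [520.8, -304.9, 16.3], 'conf': 0.78}]
```

View pics/s20c.png

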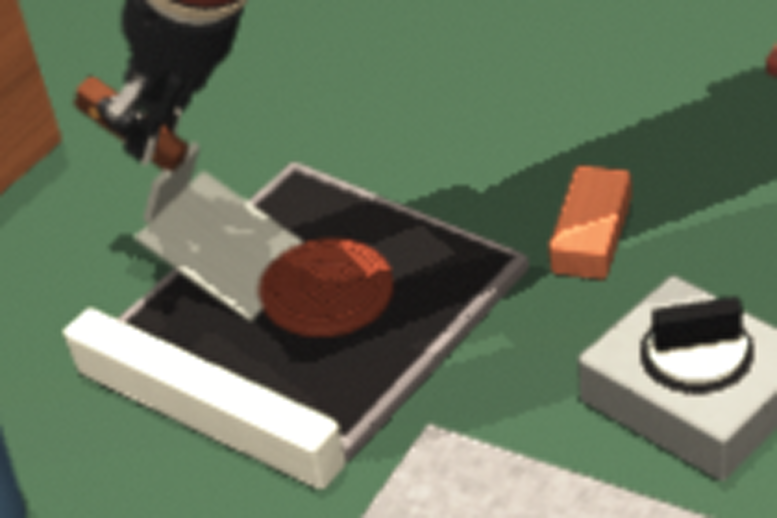

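```bash

python3 -m inch '[[-1,[-0.018,0,0.0088],[0,0,0]],[-1,[-0.036,0,0.0175],[0,0,0]],[-1,[-0.06,0,0.029],[0,0,0]],[-1,[-0.09,0,0.044],[0,0,0]],[-1,[-0.12,0,0.058],[0,0,0]],[-1,[-0.12,0,0.058],[0,0,0]]]'
python3 - <<'E'
from c import *
adv([-0.12,0,0.058],[0,0,0]);st()
p=snap('scene','s21'); print(tip_of(p,'seal_mid')[:1],tip_of(p,'lifter_edge')[:1]); c=p['color'][60:200,80:290]; cv2.imwrite('pics/s21c.png',cv2.resize(c,None,fx=3.7,fy=3.7,interpolation=cv2.INTER_CUBIC))
E
```

```text
time: 23.92
ee_pos: [529.6, -454.3, 90.7]
tool_rot: [0.68, 0.698, -0.157, 0.161]
contact_force: [0.8, 0.1, -1.9]
gripper_width: 18.5
t 23.93 meas [ 529.6 -454.3   90.7] cmd [ 529.2 -453.4   90.5] droterr [ 0.   -0.02  0.04] F [ 0.8  0.1 -1.9] M [ 0.3  -0.03 -0.04] w 18.5
 fwd [-0.023  0.899 -0.437]
[] [{'at': [520.5, -342.7, 15.7], 'conf': 0.72}]
```

View pics/s21c.png

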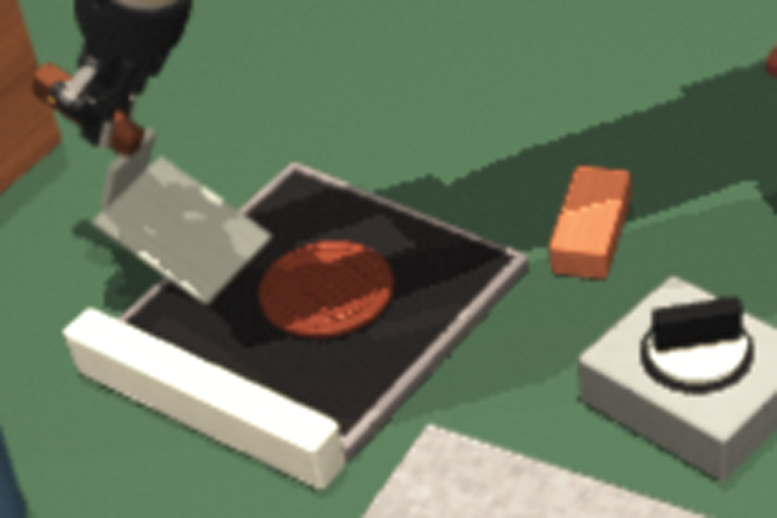

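```bash
python3 - <<'E'
from c import *
go([530,-455,150],91.5,0)
E
python3 -m inch '[[-1,[-0.04,0,-0.07],[0,0.04,0]],[-1,[-0.08,0,-0.15],[0,0.08,0]],[-1,[-0.087,0,-0.178],[0,0.12,0]],[-1,[-0.087,0,-0.178],[0,0.143,0]],[-1,[-0.087,0,-0.178],[0,0.143,0]]]'
python3 - <<'E'
from c import *
adv([-0.087,0,-0.178],[0,0.143,0]);st()
go([655,-42,120],94.7,0)
E
```

```text
shift [-0.0916, 0.0025, -0.176] turn [0.0, 0.144, 0.0001]
time: 24.7
ee_pos: [529.4, -454.7, 149.8]
tool_rot: [0.698, 0.716, -0.001, 0.001]
contact_force: [0.2, -0.9, -2.0]
gripper_width: 18.7
t 24.7 meas [ 529.4 -454.7  149.8] cmd [ 529.2 -453.5  149.9] droterr [ 0.01 -0.06  0.06] F [ 0.2 -0.9 -2. ] M [-0.08  0.01  0.  ] w 18.7
 fwd [-0.025  1.    -0.004]
shift [1.3604, 0.4555, 0.0955] turn [-0.0, 0.001, -0.0177]
```

```bash

python3 -m inch '[[-1,[0.12,0.04,0],[0,0,0]],[-1,[0.27,0.09,0],[0,0,0]],[-1,[0.42,0.14,0],[0,0,0]],[-1,[0.57,0.19,0],[0,0,0]],[-1,[0.72,0.24,0],[0,0,0]],[-1,[0.85,0.285,0],[0,0,0]],[-1,[0.9,0.3,0],[0,0,0]]]'
python3 - <<'E'
from c import *
adv([0.9,0.3,0],[0,0,0]);st()
go([655,-42,70],94.7,0)
E
```

```text
time: 25.58
ee_pos: [612.5, -177.5, 148.7]
tool_rot: [0.696, 0.718, -0.001, 0.001]
contact_force: [0.0, 0.2, -2.4]
gripper_width: 18.4
t 25.57 meas [ 612.5 -177.5  148.7] cmd [ 612.  -181.2  149.1] droterr [ 0.02 -0.04 -0.25] F [ 0.   0.2 -2.4] M [-0.14  0.03 -0.03] w 18.4
 fwd [-0.031  1.    -0.004]
shift [0.461, 0.1555, 0.2622] turn [-0.0, 0.001, -0.0177]
```

```bash

python3 -m inch '[[-1,[0.12,0.04,0],[0,0,-0.006]],[-1,[0.26,0.09,0],[0,0,-0.012]],[-1,[0.4,0.135,0.05],[0,0.001,-0.018]],[-1,[0.461,0.156,0.12],[0,0.001,-0.018]],[-1,[0.461,0.156,0.2],[0,0.001,-0.018]],[-1,[0.461,0.156,0.262],[0,0.001,-0.018]],[-1,[0.461,0.156,0.262],[0,0.001,-0.018]]]'
python3 - <<'E'
from c import *
adv([0.461,0.156,0.262],[0,0.001,-0.018]);st()
go([655,-42,22],94.7,0)
p=snap('scene','s22'); c=p['color'][120:260,130:300]; cv2.imwrite('pics/s22c.png',cv2.resize(c,None,fx=4.4,fy=4.2,interpolation=cv2.INTER_CUBIC))
print(tip_of(p,'lifter_edge')[:1],tip_of(p,'lifter_mid')[:1], tip_of(p,'seal_mid')[:1])
E
```

```text
time: 26.45
ee_pos: [653.3, -42.2, 67.3]
tool_rot: [0.677, 0.736, -0.002, -0.002]
contact_force: [0.4, -0.7, -1.7]
gripper_width: 18.7
t 26.45 meas [653.3 -42.2  67.3] cmd [655.1 -42.   70.1] droterr [0.27 0.04 0.02] F [ 0.4 -0.7 -1.7] M [-0.09 -0.05 -0.01] w 18.7
 fwd [-0.083  0.997  0.001]
shift [-0.0, -0.0005, 0.1602] turn [-0.0, -0.0, 0.0003]
[{'at': [635.4, 92.0, 50.6], 'conf': 0.8}] [{'at': [652.5, -5.7, 80.6], 'conf': 0.8}] []
```

View pics/s22c.png

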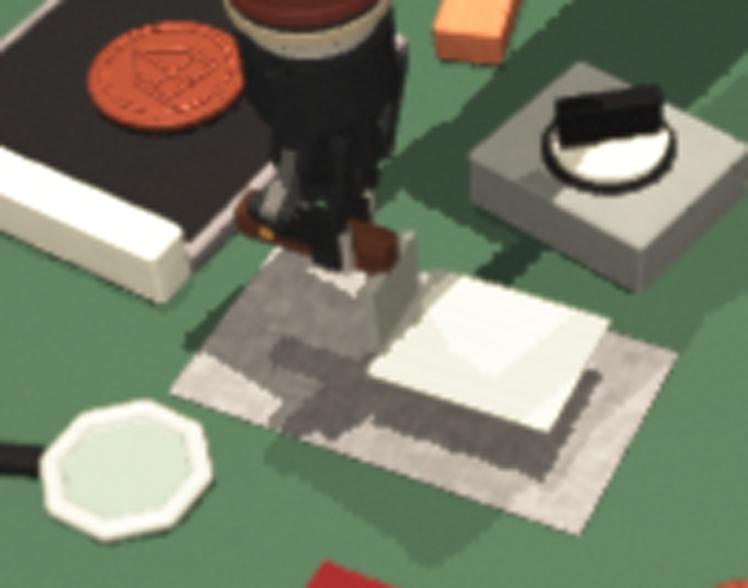

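```bash

python3 -m inch '[[-1,[0,0,0.06],[0,0,0]],[-1,[0,0,0.12],[0,0,0]],[-1,[0,0,0.15],[0,0,0]],[-1,[0,0,0.16],[0,0,0]],[-1,[0,0,0.166],[0,0,0]],[-1,[0,0,0.166],[0,0,0]]]'
python3 - <<'E'
from c import *
adv([0,0,0.166],[0,0,0]);st()
E
```

```text
time: 27.4
ee_pos: [656.1, -41.8, 20.8]
tool_rot: [0.677, 0.736, 0.0, 0.0]
contact_force: [-0.4, 0.1, -1.7]
gripper_width: 18.3
t 27.4 meas [656.1 -41.8  20.8] cmd [655.1 -42.   20.3] droterr [-0.07 -0.02 -0.03] F [-0.4  0.1 -1.7] M [-0.13  0.03 -0.01] w 18.3
 fwd [-0.084  0.997 -0.   ]
```

```bash

python3 -m inch '[[-1,[0,0,0.004],[0,0,0]],[-1,[0,0,0.004],[0,0,0]]]'
python3 - <<'E'
from c import *
adv([0,0,0.004],[0,0,0]);st()
E
```

```text
time: 27.65
ee_pos: [656.4, -42.0, 20.5]
tool_rot: [0.677, 0.736, 0.0, 0.001]
contact_force: [-0.8, -0.9, 4.9]
gripper_width: 19.0
t 27.65 meas [656.4 -42.   20.5] cmd [655.1 -42.   19.1] droterr [-0.1  -0.03 -0.03] F [-0.8 -0.9  4.9] M [-0.01  0.44  0.01] w 19.0
 fwd [-0.083  0.997 -0.001]
```

Contact made. I release and rise to about z = 170.

```bash

python3 -m inch '[[1,[0,0,-0.004],[0,0,0]],[1,[0,0,-0.004],[0,0,0]],[1,[0,0,-0.004],[0,0,0]],[1,[0,0,-0.004],[0,0,0]],[1,[0,0,-0.06],[0,0,0]],[1,[0,0,-0.18],[0,0,0]],[1,[0,0,-0.36],[0,0,0]],[1,[0,0,-0.5],[0,0,0]],[1,[0,0,-0.5],[0,0,0]]]'
python3 - <<'E'
from c import *
adv([0,0,-0.5],[0,0,0]);st()
p=snap('scene','s23'); c=p['color'][100:260,130:310]; cv2.imwrite('pics/s23c.png',cv2.resize(c,None,fx=4,fy=3.7,interpolation=cv2.INTER_CUBIC))
for t in ('lifter_grip','lifter_mid','mat_top','seal_mid','selector_grip'): print(t,[(np.round(x['at']),round(x['conf'],2)) for x in tip_of(p,t)[:1]])
E
```

```text
time: 28.78
ee_pos: [659.0, -42.3, 176.3]
tool_rot: [0.677, 0.736, 0.003, 0.005]
contact_force: [0.9, -0.0, -0.4]
gripper_width: 85.4
t 28.77 meas [659.  -42.3 176.3] cmd [655.2 -42.  169.1] droterr [-0.6  -0.16 -0.04] F [ 0.9 -0.  -0.4] M [ 0.    0.09 -0.  ] w 85.4
 fwd [-0.084  0.996 -0.003]
lifter_grip [(array([656., -55.,  58.]), 0.98)]
lifter_mid [(array([658.,  -9.,  31.]), 0.68)]
mat_top [(array([647.,  -7.,   2.]), 0.67)]
seal_mid [(array([ 521., -267.,   22.]), 0.55)]
selector_grip [(array([471.,  20.,  76.]), 0.6)]
```

View pics/s23c.png

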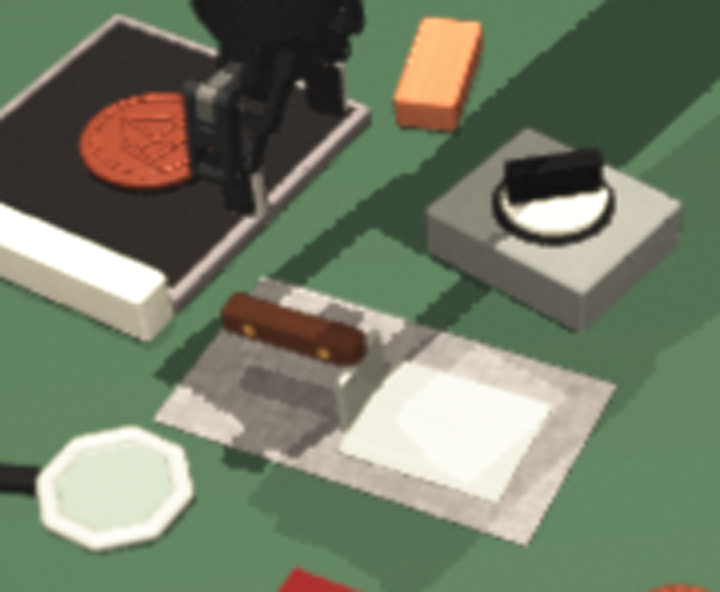

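```bash
python3 - <<'E'
from c import *
p=optics.snapshot('scene'); q=p
st()
# observed near finger tips (px) in s6 (w=18.5,TCP z 20.7): (206.7,197.5); s4 shut TCP z ~124: (206.5,165.5)
from scipy.optimize import minimize_scalar
for nm,obs,xs in (('s6',(206.7,197.5),(664,672,679)),('s4',(206.5,165.5),(655,662,668)),('s5',(200,204),(697,705,712))):
    for x in xs:
        r=minimize_scalar(lambda z:np.sum((proj(p,[x,-42,z])-obs)**2),bounds=(0,250),method='bounded'); print(nm,x,round(r.x,1),round(r.fun**.5,1))
t=snap('top','t23'); c=t['color'][130:260,220:330]; cv2.imwrite('pics/t23c.png',cv2.resize(c,None,fx=5,fy=4.5,interpolation=cv2.INTER_CUBIC))
go([471.5,21.3,130],129.6,0)
E
```

```text
t 29.12 meas [654.5 -41.6 167.3] cmd [655.2 -42.  169.1] droterr [ 0.17  0.04 -0.03] F [-0.9 -0.6 -0.4] M [ 0.   -0.05 -0.06] w 85.5
 fwd [-0.083  0.997  0.001]
s6 664 41.9 1.0
s6 672 49.4 1.1
s6 679 55.9 2.9
s4 655 144.3 0.8
s4 662 150.0 2.7
s4 668 154.9 4.4
s5 697 52.8 0.1
s5 705 60.3 2.3
s5 712 66.8 4.3
shift [0.261, -0.5925, 0.1303] turn [-0.0, -0.0, -0.1936]
```

View pics/t23c.png

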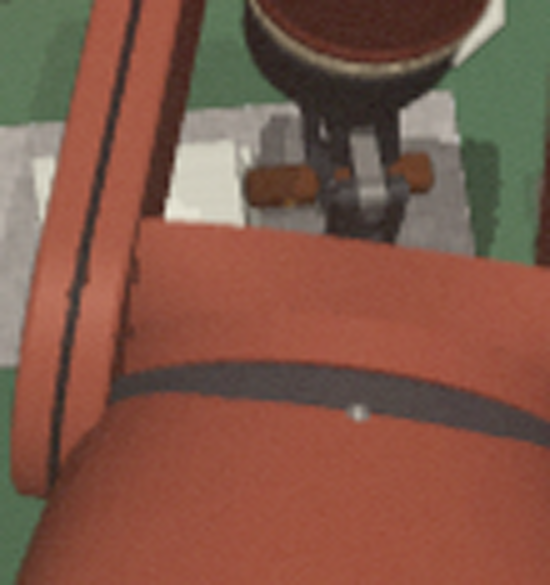

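```bash

python3 -m inch '[[1,[0.26,-0.592,0.13],[0,0,-0.194]],[1,[0.26,-0.592,0.13],[0,0,-0.194]],[-0.1,[0.26,-0.592,0.13],[0,0,-0.194]],[-0.1,[0.26,-0.592,0.13],[0,0,-0.194]],[-0.1,[0.26,-0.592,0.13],[0,0,-0.194]],[-0.1,[0.26,-0.592,0.13],[0,0,-0.194]],[-0.1,[0.26,-0.592,0.13],[0,0,-0.194]]]'
python3 - <<'E'
from c import *
adv([0.26,-0.592,0.13],[0,0,-0.194]);st()
go([471.3,21.3,60],129.6,0)
go([471.3,21.3,39],129.6,0)
p=snap('scene','s24'); c=p['color'][60:210,200:340]; cv2.imwrite('pics/s24c.png',cv2.resize(c,None,fx=4,fy=4,interpolation=cv2.INTER_CUBIC))
E
```

```text
time: 30.05
ee_pos: [473.1, 20.7, 130.5]
tool_rot: [0.425, 0.905, 0.0, 0.0]
contact_force: [0.1, 0.1, -0.1]
gripper_width: 38.7
t 30.05 meas [473.1  20.7 130.5] cmd [471.7  21.  130.1] droterr [-0.03 -0.03  0.03] F [ 0.1  0.1 -0.1] M [0.01 0.   0.02] w 38.7
 fwd [-0.638  0.77  -0.001]
shift [0.0015, -0.0004, 0.2336] turn [-0.0, -0.0, 0.0004]
shift [0.0015, -0.0004, 0.3036] turn [-0.0, -0.0, 0.0004]
```

View pics/s24c.png

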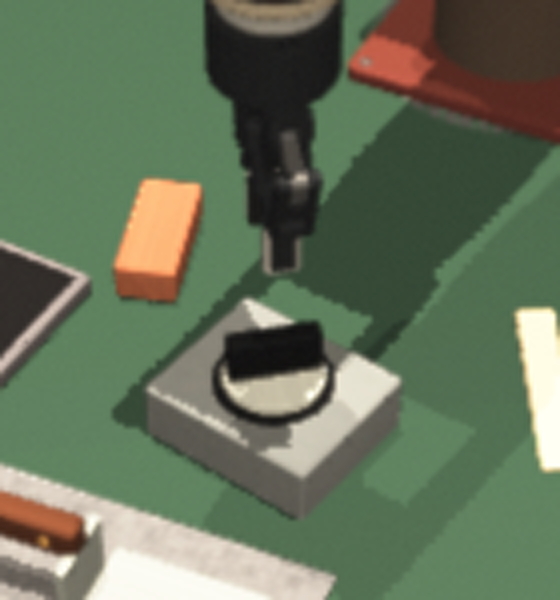

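```bash

python3 -m inch '[[-0.1,[0,0,0.15],[0,0,0]],[-0.1,[0,0,0.22],[0,0,0]],[-0.1,[0,0,0.27],[0,0,0]],[-0.1,[0,0,0.3],[0,0,0]],[-0.1,[0,0,0.3],[0,0,0]]]'
python3 - <<'E'
from c import *
adv([0,0,0.3],[0,0,0]);st()
p=snap('scene','s25'); c=p['color'][90:200,210:320]; cv2.imwrite('pics/s25c.png',cv2.resize(c,None,fx=5,fy=5,interpolation=cv2.INTER_CUBIC))
E
```

```text
time: 30.72
ee_pos: [472.0, 21.1, 39.9]
tool_rot: [0.425, 0.905, -0.0, -0.0]
contact_force: [0.4, 0.7, 0.4]
gripper_width: 38.2
t 30.73 meas [472.   21.1  39.9] cmd [471.7  21.   40.1] droterr [ 0.02  0.02 -0.02] F [0.4 0.7 0.4] M [ 0.01  0.03 -0.  ] w 38.2
 fwd [-0.639  0.769  0.   ]
```

View pics/s25c.png

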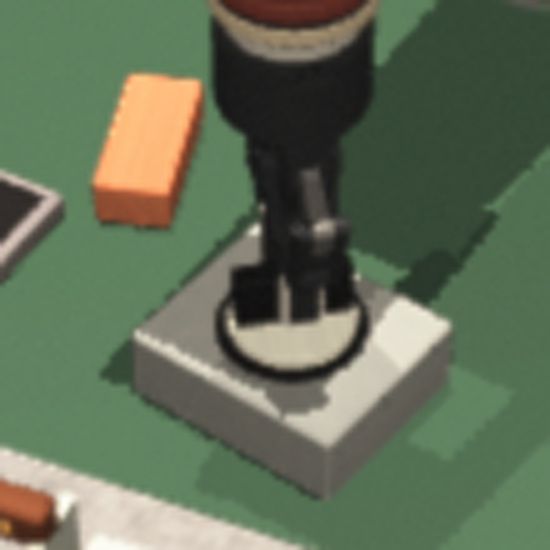

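```bash

python3 -m inch '[[-1,[0,0,0],[0,0,0]],[-1,[0,0,0],[0,0,0]],[-1,[0,0,0],[0,0,0]],[-1,[0,0,0],[0,0,0]]]'
python3 -m inch '[[-1,[0,0,0],[0,0,-0.04]],[-1,[0,0,0],[0,0,-0.08]],[-1,[0,0,0],[0,0,-0.111]],[-1,[0,0,0],[0,0,-0.111]]]'
python3 - <<'E'
from c import *
adv([0,0,0],[0,0,-0.111]);st()
E
```

```text
time: 31.28
ee_pos: [472.8, 21.1, 41.2]
tool_rot: [0.425, 0.905, 0.0, 0.001]
contact_force: [-1.8, 0.7, 5.7]
gripper_width: 14.2
time: 31.78
ee_pos: [473.0, 21.3, 41.2]
tool_rot: [0.261, 0.965, 0.0, 0.001]
contact_force: [0.3, 1.2, 4.9]
gripper_width: 14.6
t 31.77 meas [473.   21.3  41.2] cmd [471.7  21.   40.1] droterr [-0.07 -0.11 -0.08] F [0.3 1.2 4.9] M [0.21 0.15 0.  ] w 14.6
 fwd [-0.864  0.504 -0.002]
```

```bash

python3 -m inch '[[-1,[0,0,-0.003],[0,0,-0.04]],[-1,[0,0,-0.003],[0,0,-0.06]],[-1,[0,0,-0.003],[0,0,-0.06]]]'
python3 - <<'E'
from c import *
adv([0,0,-0.003],[0,0,-0.06]);st()
E
python3 -m inch '[[-1,[0,0,0],[0,0,-0.03]],[-1,[0,0,0],[0,0,-0.051]],[-1,[0,0,0],[0,0,-0.051]]]'
python3 - <<'E'
from c import *
adv([0,0,0],[0,0,-0.051]);st()
p=snap('scene','s26'); c=p['color'][90:200,210:320]; cv2.imwrite('pics/s26c.png',cv2.resize(c,None,fx=5,fy=5,interpolation=cv2.INTER_CUBIC))
E
```

```text
time: 32.15
ee_pos: [473.0, 21.4, 41.2]
tool_rot: [0.17, 0.985, 0.0, 0.001]
contact_force: [4.7, 0.9, -4.0]
gripper_width: 14.8
t 32.15 meas [473.   21.4  41.2] cmd [471.7  21.   41. ] droterr [-0.07 -0.12  0.01] F [ 4.7  0.9 -4. ] M [ 0.33 -0.82 -0.04] w 14.8
 fwd [-0.942  0.335 -0.002]
time: 32.52
ee_pos: [473.0, 21.5, 41.2]
tool_rot: [0.091, 0.996, 0.0, 0.001]
contact_force: [3.9, 2.7, -2.8]
gripper_width: 14.4
t 32.52 meas [473.   21.5  41.2] cmd [471.7  21.   41. ] droterr [-0.06 -0.12  0.04] F [ 3.9  2.7 -2.8] M [ 0.43 -0.81  0.01] w 14.4
 fwd [-0.984  0.18  -0.002]
```

View pics/s26c.png

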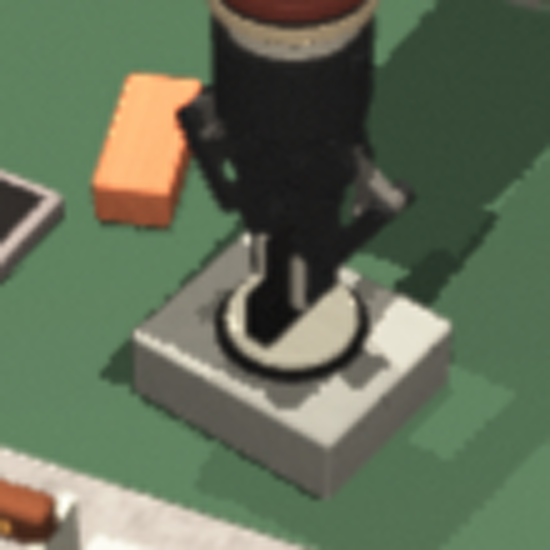

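```bash

python3 -m inch '[[-1,[0,0,0],[0,0,-0.02]],[-1,[0,0,0],[0,0,-0.03]],[-1,[0,0,0],[0,0,-0.03]]]'
python3 - <<'E'
from c import *
adv([0,0,0],[0,0,-0.03]);st()
E
```

```text
time: 32.95
ee_pos: [473.0, 21.5, 41.3]
tool_rot: [0.046, 0.999, 0.001, 0.001]
contact_force: [5.1, 3.6, -2.1]
gripper_width: 14.3
t 32.95 meas [473.   21.5  41.3] cmd [471.7  21.   41. ] droterr [-0.1  -0.12  0.28] F [ 5.1  3.6 -2.1] M [ 0.4  -0.8  -1.94] w 14.3
 fwd [-0.996  0.091 -0.002]
```

```bash

python3 -m inch '[[-1,[0,0,0],[0,0,0.03]],[-1,[0,0,0],[0,0,0.03]]]'
python3 - <<'E'
from c import *
adv([0,0,0],[0,0,0.03]);st()
E
python3 -m inch '[[-1,[0,0,0],[0,0,0.04]],[-1,[0,0,0],[0,0,0.08]],[-1,[0,0,0],[0,0,0.12]],[-1,[0,0,0],[0,0,0.16]],[-1,[0,0,0],[0,0,0.2]],[-1,[0,0,0],[0,0,0.222]],[-1,[0,0,0],[0,0,0.222]],[-1,[0,0,0],[0,0,0.222]]]'
python3 - <<'E'
from c import *
adv([0,0,0],[0,0,0.222]);st()
E
```

```text
time: 33.2
ee_pos: [473.0, 21.5, 41.3]
tool_rot: [0.091, 0.996, 0.0, 0.001]
contact_force: [4.9, 3.8, -4.1]
gripper_width: 14.7
t 33.2 meas [473.   21.5  41.3] cmd [471.7  21.   41. ] droterr [-0.06 -0.13  0.1 ] F [ 4.9  3.8 -4.1] M [ 0.57 -0.95 -0.01] w 14.7
 fwd [-0.983  0.182 -0.002]
time: 34.2
ee_pos: [472.7, 21.0, 41.3]
tool_rot: [0.424, 0.905, 0.0, 0.001]
contact_force: [5.0, 0.2, -3.5]
gripper_width: 14.4
t 34.2 meas [472.7  21.   41.3] cmd [471.7  21.   41. ] droterr [-0.06 -0.07 -0.08] F [ 5.   0.2 -3.5] M [ 0.11 -0.92 -0.08] w 14.4
 fwd [-0.64   0.769 -0.001]
```

```bash

python3 -m inch '[[-0.1,[0,0,0],[0,0,0]],[-0.1,[0,0,0],[0,0,0]],[-0.1,[0,0,0],[0,0,0]],[-0.1,[0,0,-0.1],[0,0,0]],[-0.1,[0,0,-0.25],[0,0,0]],[-0.1,[-0.1,0,-0.4],[0,0,0]],[-0.1,[-0.2,-0.4,-0.5],[0,0,0]],[-0.1,[-0.2,-0.8,-0.6],[0,0,0]],[-0.1,[-0.2,-0.8,-0.6],[0,0,0]],[-0.1,[-0.2,-0.8,-0.6],[0,0,0]]]'
python3 - <<'E'
from c import *
adv([-0.2,-0.8,-0.6],[0,0,0]);st()
p=snap('scene','s27'); q=snap('top','t27')
c=q['color'][135:275,205:435]; cv2.imwrite('pics/t27c.png',cv2.resize(c,None,fx=3.4,fy=3.4,interpolation=cv2.INTER_CUBIC))
for n,t in ((n,t) for n in (p,q) for t in ('seal_mid','lifter_mid','lifter_grip','mat_top','stage_top','small_seal_mid')): print(t,[(np.round(x['at']),round(x['conf'],2)) for x in tip_of(n,t)[:1]])
E
```

```text
time: 35.45
ee_pos: [324.1, -179.2, 221.5]
tool_rot: [0.424, 0.905, -0.0, 0.0]
contact_force: [0.5, -1.2, 0.8]
gripper_width: 38.4
t 35.45 meas [ 324.1 -179.2  221.5] cmd [ 325.3 -178.4  221. ] droterr [ 0.01 -0.04 -0.09] F [ 0.5 -1.2  0.8] M [-0.07  0.03  0.05] w 38.4
 fwd [-0.64   0.769 -0.001]
seal_mid [(array([ 521., -266.,   20.]), 0.65)]
lifter_mid [(array([658.,  -7.,  30.]), 0.78)]
lifter_grip [(array([658., -56.,  58.]), 0.81)]
mat_top [(array([649.,  -8.,   1.]), 0.88)]
stage_top [(array([ 521., -276.,   14.]), 0.79)]
small_seal_mid []
seal_mid [(array([ 520., -264.,   25.]), 0.66)]
lifter_mid [(array([649.,  -4.,  32.]), 0.67)]
lifter_grip [(array([654., -54.,  57.]), 0.87)]
mat_top [(array([645.,  89.,   4.]), 0.65)]
stage_top [(array([658., -53.,  58.]), 0.28)]
small_seal_mid [(array([728., 227.,   4.]), 0.79)]
```

View pics/t27c.png

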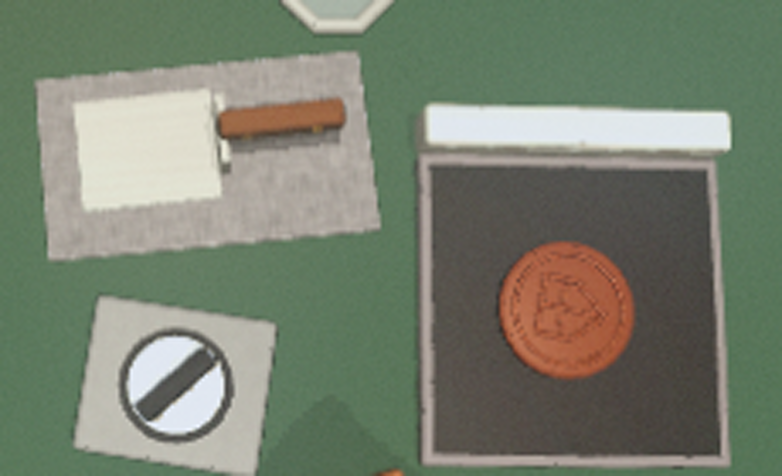

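View pics/s27.png

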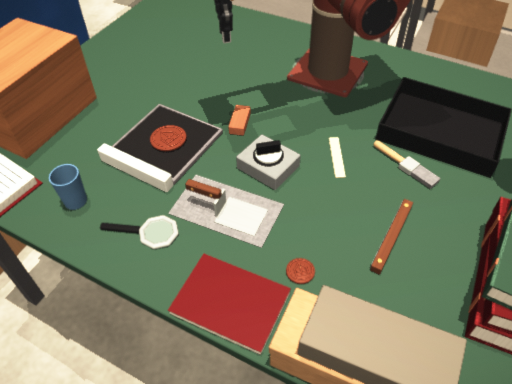

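```bash
python3 - <<'E'
from h import *
print(arm.sign_off())
E
```

```text
the job is handed in; nothing more can be done
None
```

I did every step and handed the job in at about 35.5 s. The hand-in gives no verdict, so the results below come from my own last checks.

- **Seal:** I pushed it against the stop strip, slid the blade under it, lifted it and tipped it off at about 26°. It lies flat and face up on the stage. The networks put it at about (520, -265), roughly 10 mm from the stage's middle. The gripper was never close to it.
- **Lifter:** it is back flat on the mat and released, its middle about 10 mm from the mat's middle.
- **Selector:** I turned it anticlockwise about 45° until the wrist torque jumped to 1.9 N m, which I took as the end stop. I then went back to the zero detent and 40° clockwise. In the last top picture the bar points the way it did at the start, so it began at two clicks.
- **Small seal:** it was found at its starting place within the networks' error, about 5 mm.
- **Arm:** it stands clear of everything.

Two things did not agree:

- **First grasp missed:** the fingers closed fully without holding the handle. In the pictures the finger ends stood about 20 mm higher than the reported tool point. I lowered later grasps by that amount and they held.
- **Missed network readings:** in the final top picture the networks misplaced the mat and the stage. The scene view placed both correctly, and I trusted that one.

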